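# Set up the bench pressure indicator on its prop leg

## Task

Set the pressure indicator up for reading. While it still stands upright, swing the prop leg at its back out until it is fully home against its stop, without forcing the leg or shoving the indicator from its place; then lean the indicator back on the spot and lower it gently, without letting it drop, until it rests on the leg. Leave the other things on the bench alone.

Things in the scene. Friction and masses are not known exactly. Their poses are not given: they have to be found in the camera images.
- indicator: Bench pressure indicator, loose, 2.1 to 2.5 kg: flat white case with grey front plate, dark display and keypad, upright on four soft non-slip rubber feet. 200 mm wide (y), 44 mm deep (x), 104 mm high. Origin: centre of its underside, on the bench. -x: the front; +x: the back, with the prop leg; z up. It tips back about the feet's rear edge, x = +22 mm, z = 0, and balances at about 0.35 rad of lean.
- case_center (a point): Middle of the indicator's case, 55 mm above its underside, with the indicator's axes. The case's top edge, 49 mm above this point, is smooth, flat and 44 mm thick (front to back), free to be gripped from above. With the leg home the indicator rests at 0.5 to 0.62 rad of lean.
- rear_foot_left (a point): Back edge of the +y rear rubber foot, where it meets the bench: 22 mm behind and 84 mm to the +y side of the indicator's origin. It stays on the bench in its place when the indicator is leaned back.
- rear_foot_right (a point): The same on the -y side.
- leg_hinge (a point): Middle of the prop leg's hinge axis, 32 mm behind the indicator's origin (+x) and 88 mm above its underside; axes as the indicator's, the leg turns about y. The hinge is two short pins and lugs on the back, 30 to 68 mm to either side of this point; between them (and above and below) the back is smooth and free.
- bar_mid (a point): Middle of the leg's round steel foot bar (along y, 270 mm long, 10 mm thick). Two flat arms (14 mm wide, at y = +45 and -45 mm) join it to the hinge; the bar lies 64 mm from the hinge axis, straight below it when the leg is parallel to the back (angle 0). The leg starts at 0.03 to 0.77 rad and swings outward (+x) and up. Site axes: z from the bar to the hinge, y along the bar.
- bar_end (a point): Middle of the rubber sleeve on the bar's +y end, 118 mm from bar_mid; its twin is at -y. The sleeves are 14 mm thick and 34 mm long and stick out 35 mm past the sides of the case, with nothing before, above or below them but the bench.
- leg (a joint): How far the leg is in the tight catch at the end of its swing: 0 before it, 0.06 rad at the hard stop (home). It swings lightly (under 3 N at the bar) up to the catch, which begins anywhere from 0.58 to 0.92 rad (a set screw, not measured); the last 4 mm take 2.5 to 5 N. It stays where it is left. Over 7 N damages it. A level push can jam or tip; a push rising along the bar's arc does not.
- dial_gauge: Bystander: round grey dial pressure gauge, 100 mm across, 45 mm high, lying on its back; origin under its centre.
- spanner: Bystander: steel open-ended spanner, 170 mm, lying flat; origin at its middle.
- adapter: Bystander: small pipe adapter, a 32 mm steel hexagon with a brass stub, 38 mm high; origin under its centre.

How it is judged:
By the outcome, as a careful person would: the job done as asked, in the order asked, and still so for the second after the job is handed in, with the robot touching nothing.
It also fails if it takes over 61 s, if anything falls off the work surface, if the arm or the gripper's body presses on something with over 40 N, if the wrist force passes 120 N, or if a joint passes its speed limit or range.

## Robot

A 6-joint arm with a two-finger parallel gripper is mounted at the origin on the work surface. World frame = base frame: x ahead of the robot, y to its left, z up, the work surface at z = 0. Lengths are in m, angles in rad, forces in N, time in s.
With the tool pointing down it reaches from about 0.25 to 0.725 m from the base axis. Payload 4 kg.
Tool frame: the origin (TCP) lies midway between the tips of the shut fingers; the grasp point (between the pads) lies 19 mm behind it; z points along the fingers, y is the direction in which the jaws open and shut (so a half turn about z gives the same grasp; the last joint's range is limited). The gripper opens to 85 mm and grips with 20 to 120 N. Pads are 22 mm wide; open, the fingers measure 114 mm over their backs; the gripper's body (76 mm by 85 mm) begins 54 mm behind the grasp point. The pads swing forward as they close: fully open they stand 13 mm farther back than shut.
Start: joints at [0, 0.241, 0.005, 1.335, 0, 1.571], TCP at [0.5, -0, 0.231] pointing down, gripper open.
Joint ranges: [-2.72, 2.72], [-1.05, 1.87], [-1.09, 1.28], [-1.99, 2.15], [-1.42, 1.44], [-3.14, 3.14]. Speed limits (rad/s): [2.79, 2.79, 3.14, 3.14, 3.14, 3.14].

## Interface

Orientations are given as a unit quaternion [x, y, z, w].
In Python, from workcell import bot, eyes, job gives the robot as it stands.
- The arm moves only by the shell command python3 -m crank 'ROWS'. ROWS is a JSON object of lists of equal length, an entry for each row: "dr": the turn, a rotation vector about the tool's x, y, z in rad, a list of three; "travel": the shift along the tool's x, y, z in m, a list of three; "hand": the finger opening in m, from 0 to 0.0854. In form: {"dr": [[wx, wy, wz], ...], "travel": [[x, y, z], ...], "hand": [hand, ...]}. A call has 1 to 10 rows; each row is the pose to reach, as a shift and turn from the pose commanded when the call began, along the tool's axes at that moment; what a row does not reach only later rows make up. A row lasts 1/8 s, in which the tool goes at most 62.5 mm and 10.7 degrees, less where a joint would pass 70% of its speed; a pose out of reach is approached as far as the arm can. A call with a gripper value outside its range is refused whole. The fingers move at their own pace and stop on an object; the grip force is fixed at half the most. Time passes only in rows, so rows that repeat a pose let the fingers close. It gives the time, the measured TCP pose, the force and the opening at its end, in the units of the state.
- bot.get_obs(): the state, without advancing time (a new reading comes with each control period).
- eyes.camera(name): name is "scene" or "side" or "wrist"; returns a dict with "color" (480x640x3 uint8, red, green, blue), "K" (3x3 intrinsics, pixels), "R" (3x3) and "t" (3): a world point X has camera coordinates R X + t; the wrist camera has in their place "T_tool_cam" (4x4, takes a point from camera to tool coordinates, whose origin is the TCP and whose axes are the flange's). Camera axes: x right, y down, z forward; pixel columns grow to the right and rows downward; lengths in m; the calibration is good to about 2 mm. A picture is of the moment at which its call begins: read the wrist's pose just before it. There is no depth.
- job.job_done(): hands the job in, once; it reports no verdict.
The state is a dict: "clock": time; "joint_pos": joint angles; "joint_vel": joint speeds; "tau": joint torques, N m; "eef_pos": TCP position; "tool_rot": TCP orientation; "ft_force": force on the tool from outside, world axes, zero at the start; "ft_torque": the same for the moment, N m; "grip_width": finger opening in m.
Only numpy, scipy, OpenCV 4.12 (cv2) and the standard library are available. Lean on these libraries where they do the work, as an engineer would, in place of code of your own. Each camera call takes 0.05 s, during which the arm holds its last target.

## Working session

There is one attempt and no reset: what is moved stays moved. The work goes in short steps, Python scripts to look and compute and a shell command to move; the robot and the scene stay as the last step left them, time stands still between calls to the robot, and variables do not carry over. Pictures are saved under pics/ and viewed, and the job is handed in when it is done.

```bash
ls; mkdir -p pics
python3 - <<'E'
from workcell import bot, eyes, job
import cv2
o=bot.get_obs(); print(o)
for n in ["scene","side","wrist"]:
    c=eyes.camera(n); cv2.imwrite(f"pics/{n}0.png",c["color"][:,:,::-1]); print(n,{k:v for k,v in c.items() if k!="color"})
E
```

```text
pics
{'clock': 0.0, 'joint_pos': array([1.79894763e-05, 2.41419882e-01, 3.69579220e-03, 1.33517901e+00,
       6.28719835e-06, 1.57078664e+00]), 'joint_vel': array([-0.0015157 ,  0.00079892, -0.00107225, -0.0006808 , -0.00086429,
       -0.00234238]), 'tau': array([ 5.50268451e-04, -3.72315860e+01,  2.52406776e+01,  1.67737965e-02,
        2.29149265e-05,  1.14679995e-05]), 'eef_pos': array([4.99362071e-01, 1.08914268e-05, 2.30398649e-01]), 'tool_rot': array([ 0.7070966 ,  0.70711617, -0.00074264, -0.00074707]), 'ft_force': array([-0.73694915, -0.20653993, -1.46566938]), 'ft_torque': array([-0.05459657,  0.00145113, -0.06789111]), 'grip_width': 0.08541272844634941}
scene {'K': array([[512.62127941,   0.        , 317.4017587 ],
       [  0.        , 512.62127941, 241.97018915],
       [  0.        ,   0.        ,   1.        ]]), 'R': array([[-0.29810734,  0.95451956, -0.00494175],
       [ 0.5202692 ,  0.15814112, -0.83923259],
       [-0.80028243, -0.25275243, -0.54375016]]), 't': array([ 0.16773295, -0.25483885,  1.54651677])}
side {'K': array([[487.42737299,   0.        , 316.59252889],
       [  0.        , 487.42737299, 241.57856628],
       [  0.        ,   0.        ,   1.        ]]), 'R': array([[ 0.97230976, -0.23315365, -0.01590948],
       [-0.14170767, -0.53408416, -0.83347048],
       [ 0.18582968,  0.81264598, -0.5523349 ]]), 't': array([-0.57545155,  0.17439672,  1.19137588])}
wrist {'K': array([[379.90676141,   0.        , 323.83958183],
       [  0.        , 379.90676141, 239.86613401],
       [  0.        ,   0.        ,   1.        ]]), 'T_tool_cam': array([[ 6.67731448e-04, -9.46914931e-01, -3.21483542e-01,
         8.21029118e-02],
       [ 9.99999673e-01,  4.85594698e-04,  6.46734070e-04,
         2.39673502e-07],
       [-4.56291444e-04, -3.21483869e-01,  9.46914945e-01,
        -1.43700963e-01],
       [ 0.00000000e+00,  0.00000000e+00,  0.00000000e+00,
         1.00000000e+00]])}
```

View pics/scene0.png

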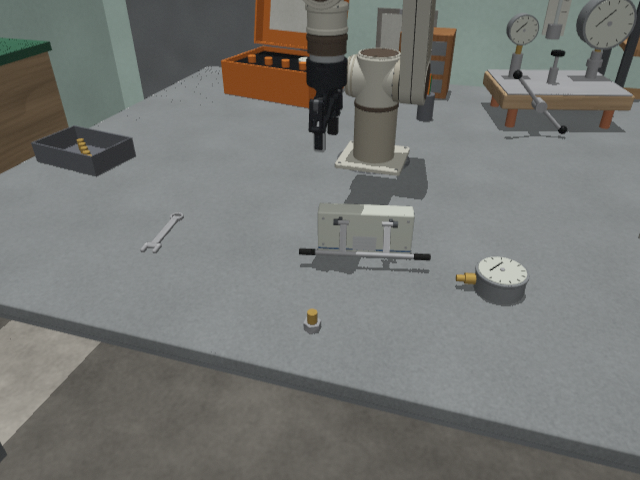

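View pics/side0.png

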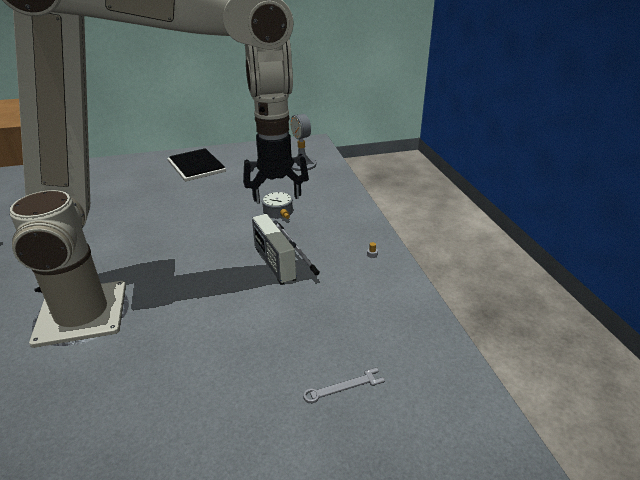

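View pics/wrist0.png

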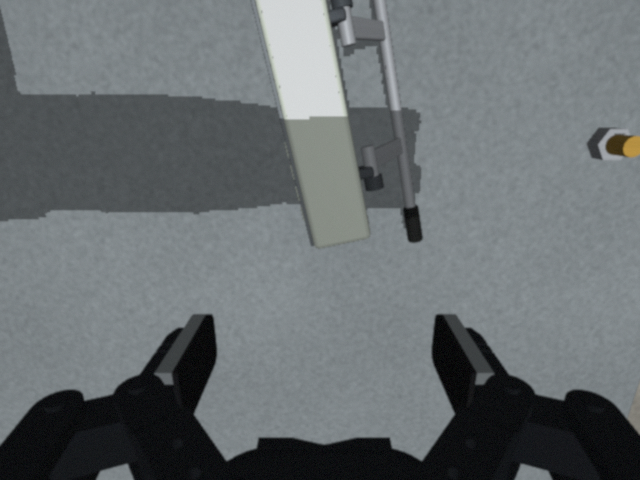

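Run:
```python
import cv2
a=cv2.imread("pics/scene0.png")[190:280,290:440]; cv2.imwrite("pics/s0z.png",cv2.resize(a,None,fx=5,fy=5,interpolation=cv2.INTER_CUBIC))
a=cv2.imread("pics/side0.png")[190:300,230:340]; cv2.imwrite("pics/d0z.png",cv2.resize(a,None,fx=5,fy=5,interpolation=cv2.INTER_CUBIC))
```

```text
(no output)
```

View pics/s0z.png

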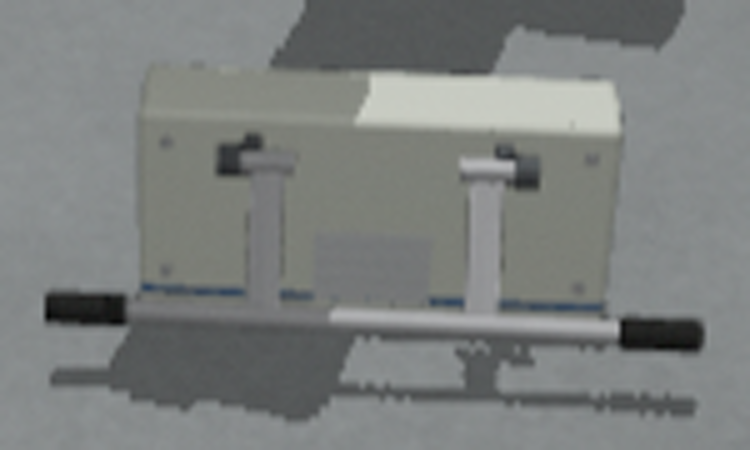

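View pics/d0z.png

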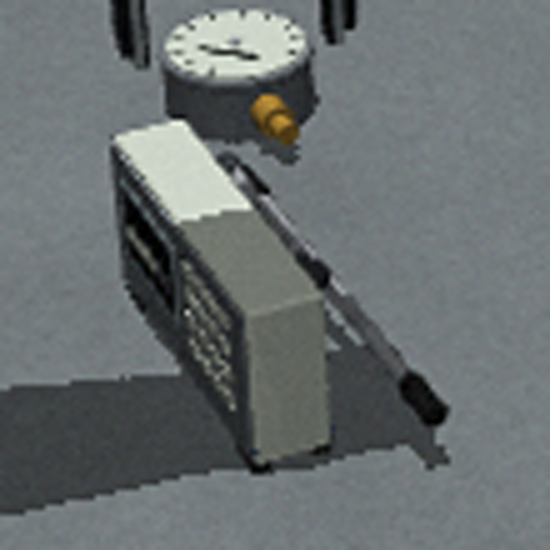

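```bash
cat > h.py <<'E'
import numpy as np
from scipy.spatial.transform import Rotation as Rn
from scipy.optimize import least_squares
from workcell import bot, eyes, job
import cv2
def proj(c,X,o=None):
    X=np.asarray(X,float)
    if "R" in c: Y=c["R"]@X+c["t"]
    else:
        T=np.eye(4);T[:3,:3]=Rn.from_quat(o["tool_rot"]).as_matrix();T[:3,3]=o["eef_pos"]
        Y=(np.linalg.inv(T@c["T_tool_cam"])@np.r_[X,1])[:3]
    p=c["K"]@Y; return p[:2]/p[2]
def leglocal(a,y): # bar point in indicator frame
    return np.array([.032+.064*np.sin(a),y,.088-.064*np.cos(a)])
def Rz(y): return Rn.from_euler('z',y).as_matrix()
def st():
    o=bot.get_obs(); print({k:np.round(v,4).tolist() for k,v in o.items() if k not in('joint_vel','tau')}); return o
def shot(n,f,crop=None,s=1):
    c=eyes.camera(n); im=c["color"][:,:,::-1]
    if crop: im=im[crop[1]:crop[3],crop[0]:crop[2]]
    cv2.imwrite("pics/"+f,cv2.resize(im,None,fx=s,fy=s,interpolation=cv2.INTER_CUBIC)); return c
E
python3 - <<'E'
from h import *
o=bot.get_obs()
C={n:eyes.camera(n) for n in("scene","side","wrist")}
bt=lambda s:(.022,s*.1,.104); ft=lambda s:(-.022,s*.1,.104)
obs=[("scene",bt(-1),(317.6,213.6)),("scene",bt(1),(413.4,217)),("scene",ft(-1),(320,203.2)),("scene",ft(1),(412.6,206)),
("side",bt(-1),(294.4,249)),("side",ft(-1),(279,252.4)),("side",ft(1),(252.6,217.6)),("side",bt(1),(267.4,214.4)),
("wrist",bt(-1),(370,236)),("wrist",ft(-1),(316,246)),
("scene",-.118,(307,251.6)),("scene",.118,(422.4,256.8)),("side",-.118,(314.8,269.6)),("wrist",-.118,(412,223))]
def f(p):
    r=[]
    for n,l,px in obs:
        X=leglocal(p[3],l) if np.isscalar(l) else np.array(l)
        r+=list((proj(C[n],Rz(p[2])@X+[p[0],p[1],0],o)-px)*(0.6 if n=="wrist" else 1))
    return r
s=least_squares(f,[.5,.12,0,.3],loss='soft_l1'); print(s.x); print(np.round(np.array(f(s.x)).reshape(-1,2),1))
p=s.x
for y in(-.118,0,.118): print(y,Rz(p[2])@leglocal(p[3],y)+[p[0],p[1],0])
E
```

```text
[0.4949442  0.08637009 0.19919332 0.54536401]
[[-0.  -2.6]
 [ 1.8 -1.4]
 [-0.3 -2.3]
 [ 1.4 -0.8]
 [ 0.8 -1.2]
 [-0.1 -0.2]
 [ 0.4 -2. ]
 [ 0.4 -2.3]
 [ 1.8  0.5]
 [-0.3  1.1]
 [ 0.  -1.2]
 [-0.5 -0.2]
 [-0.5  0. ]
 [ 0.3 -0.4]]
-0.118 [ 0.58220336 -0.01639521  0.03328393]
0 [0.55885368 0.09927152 0.03328393]
0.118 [0.53550399 0.21493825 0.03328393]
```

```bash
cat >> h.py <<'E'
P=np.array([0.4949,0.0864,0.1992]); A0=.545
def L2W(X,p=P): return Rz(p[2])@np.asarray(X,float)+[p[0],p[1],0]
def dW(v,p=P): return Rz(p[2])@np.asarray(v,float)
def toolR(z,y): # columns
    z=z/np.linalg.norm(z); y=y-z*(y@z); y/=np.linalg.norm(y)
    return np.column_stack([np.cross(y,z),y,z])
def delta(o,R1,p1):
    R0=Rn.from_quat(o["tool_rot"]).as_matrix()
    return Rn.from_matrix(R0.T@R1).as_rotvec(), R0.T@(np.asarray(p1)-o["eef_pos"])
def pushR(a=.75,e=np.pi/4):
    return toolR(dW([np.sin(a)*np.sin(e),np.cos(e),-np.cos(a)*np.sin(e)]),dW([np.cos(a),0,np.sin(a)]))
def bench(c,u,v,z=0):
    r=c["R"].T@np.linalg.inv(c["K"])@[u,v,1]; C=-c["R"].T@c["t"]; return C+r*(z-C[2])/r[2]
E
python3 - <<'E'
from h import *
o=st()
s=eyes.camera("scene")
for n,u,v in(("gauge",500,290),("adapter",312,327),("spanner",163,231)): print(n,bench(s,u,v))
R=pushR(); print(np.round(R,3))
b=L2W(leglocal(A0,-.118)); n=R[:,1]; 
# grasp mid-opening w/ opening g=.05: sleeve near lower pad with 8mm clearance
w=.05; tcp=b+n*(w/2-.007-.008)+R[:,2]*.012
for back in(.13,.0): print(back,np.round(tcp-R[:,2]*back,4),delta(o,R,tcp-R[:,2]*back))
E
```

```text
{'clock': 0.3, 'joint_pos': [0.0, 0.241, 0.0046, 1.3352, 0.0, 1.5708], 'eef_pos': [0.4998, 0.0, 0.231], 'tool_rot': [0.7071, 0.7071, -0.0003, -0.0003], 'ft_force': [0.7745, -0.1172, -0.3489], 'ft_torque': [0.0042, 0.0429, -0.0031], 'grip_width': 0.0855}
gauge [0.55737902 0.37376219 0.        ]
adapter [0.76667108 0.05356502 0.        ]
spanner [ 0.55605292 -0.37995295  0.        ]
[[-0.612  0.717  0.333]
 [ 0.598  0.145  0.789]
 [ 0.517  0.682 -0.517]]
0.13 [ 0.5501 -0.108   0.1011] (array([-0.63733686,  0.81957369, -0.47564671]), array([-0.10797596,  0.0503865 ,  0.12978962]))
0.0 [ 0.5933 -0.0055  0.0339] (array([-0.63733686,  0.81957369, -0.47564671]), array([-0.00547145,  0.09366799,  0.19701713]))
```

```bash
python3 -m crank '{"dr":[[-0.08,0.1,-0.06],[-0.16,0.205,-0.12],[-0.24,0.31,-0.18],[-0.32,0.41,-0.24],[-0.40,0.51,-0.30],[-0.48,0.615,-0.36],[-0.56,0.72,-0.42],[-0.637,0.82,-0.476],[-0.637,0.82,-0.476],[-0.637,0.82,-0.476]],"travel":[[-0.03,0,0],[-0.06,0.01,0],[-0.1,0.02,0],[-0.14,0.03,0],[-0.16,0.04,0.03],[-0.15,0.045,0.06],[-0.13,0.05,0.1],[-0.108,0.05,0.13],[-0.108,0.05,0.13],[-0.108,0.05,0.13]],"hand":[0.05,0.05,0.05,0.05,0.05,0.05,0.05,0.05,0.05,0.05]}'
python3 - <<'E'
from h import *
o=st(); shot("wrist","w1.png"); shot("side","d1.png"); shot("scene","s1.png")
R=pushR(); b=L2W(leglocal(A0,-.118)); tcp=b+R[:,1]*.01+R[:,2]*.012
print(delta(bot.get_obs(),R,tcp))
for i in range(4): print(bot.get_obs()["ft_force"])
E
```

```text
clock: 1.6
eef_pos: [0.551, -0.1088, 0.1028]
tool_rot: [0.436, 0.755, 0.487, -0.06]
ft_force: [-0.2, 0.5, 1.4]
grip_width: 0.0498
{'clock': 1.6, 'joint_pos': [-0.6582, 0.7019, -0.0579, 1.2083, 0.9738, 0.1765], 'eef_pos': [0.551, -0.1088, 0.1028], 'tool_rot': [0.4356, 0.7546, 0.487, -0.06], 'ft_force': [-0.2314, 0.5067, 1.355], 'ft_torque': [-0.7486, 0.2848, -0.0146], 'grip_width': 0.0498}
(array([0.00053157, 0.00440709, 0.00713891]), array([ 0.00031934, -0.00363876,  0.13242183]))
[ 0.47815711 -0.15497043  0.70358443]
[ 0.47815711 -0.15497043  0.70358443]
[ 0.47815711 -0.15497043  0.70358443]
[ 0.47815711 -0.15497043  0.70358443]
```

View pics/w1.png

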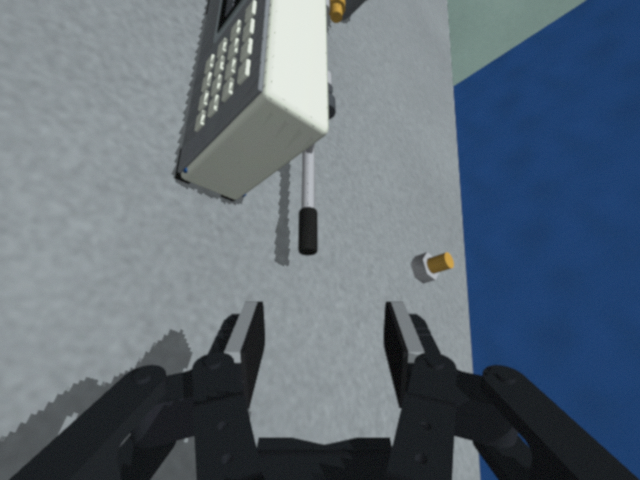

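View pics/d1.png

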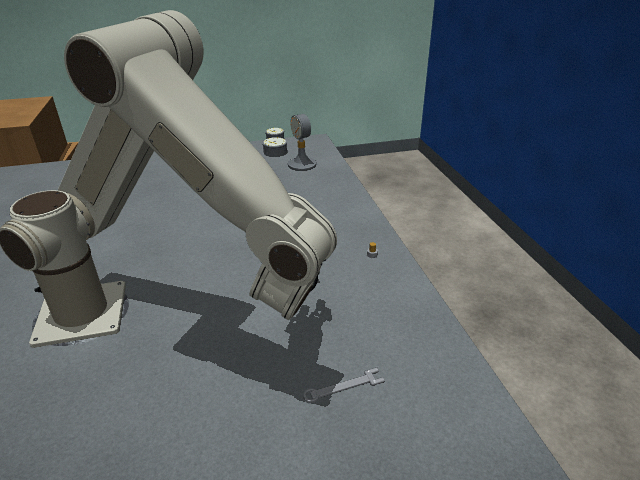

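Run:
```python
from h import *
o=bot.get_obs(); c=eyes.camera("wrist")
for n,X in(("bt-",(.022,-.1,.104)),("ft-",(-.022,-.1,.104)),("rearfoot",(.022,-.1,.0)),("sl",leglocal(A0,-.118)),("slend",leglocal(A0,-.135)),("slin",leglocal(A0,-.101))):
    print(n,np.round(proj(c,L2W(X),o),1))
im=c["color"][:,:,::-1]; cv2.imwrite("pics/w1z.png",cv2.resize(im[60:270,160:360],None,fx=3,fy=3,interpolation=cv2.INTER_CUBIC)[:600])
```

```text
bt- [328.9 135.3]
ft- [263.8  92.5]
rearfoot [230.8 205.4]
sl [304.1 230.8]
slend [303.5 252.1]
slin [304.7 210.6]
```

View pics/w1z.png

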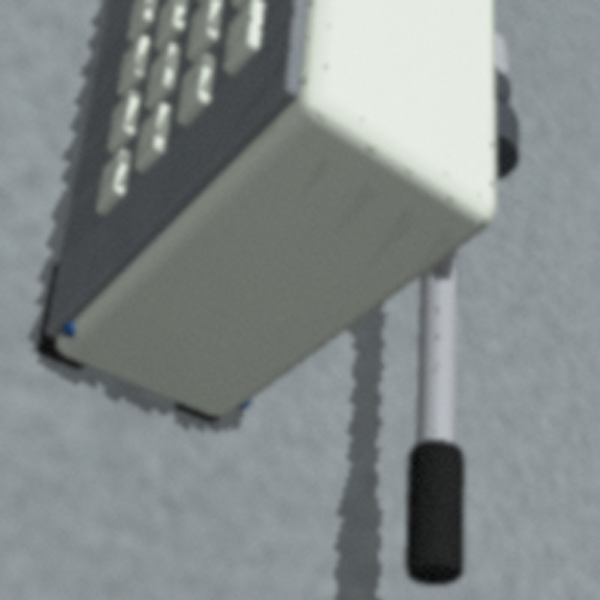

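```bash
python3 -m crank '{"dr":[[0,0,0],[0,0,0],[0,0,0],[0,0,0],[0,0,0],[0,0,0],[0,0,0]],"travel":[[0,-0.004,0.03],[0,-0.004,0.06],[0,-0.004,0.085],[0,-0.004,0.105],[0,-0.004,0.12],[0,-0.004,0.13],[0,-0.004,0.13]],"hand":[0.05,0.05,0.05,0.05,0.05,0.05,0.05]}'
python3 - <<'E'
from h import *
o=st(); shot("wrist","w2.png"); shot("scene","s2.png",(270,180,430,300),5)
print(delta(o,pushR(),L2W(leglocal(A0,-.118))))
E
```

```text
clock: 2.68
eef_pos: [0.5911, -0.0058, 0.0334]
tool_rot: [0.434, 0.755, 0.487, -0.06]
ft_force: [-0.0, -0.8, 0.5]
grip_width: 0.0499
{'clock': 2.675, 'joint_pos': [-0.4636, 0.7298, -0.2348, 0.7111, 1.0235, 0.5217], 'eef_pos': [0.5911, -0.0058, 0.0334], 'tool_rot': [0.4344, 0.755, 0.4875, -0.0599], 'ft_force': [-0.0093, -0.797, 0.5162], 'ft_torque': [-0.7349, 0.3539, -0.0126], 'grip_width': 0.0499}
(array([0.00026212, 0.00062031, 0.00441928]), array([-0.00086375, -0.00802707, -0.01130224]))
```

View pics/w2.png

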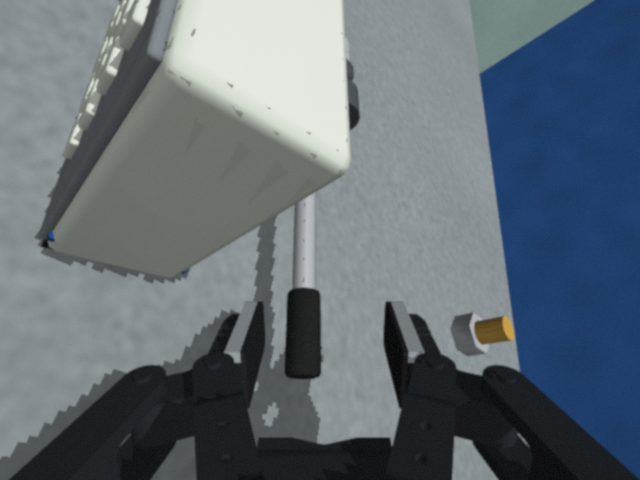

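View pics/s2.png

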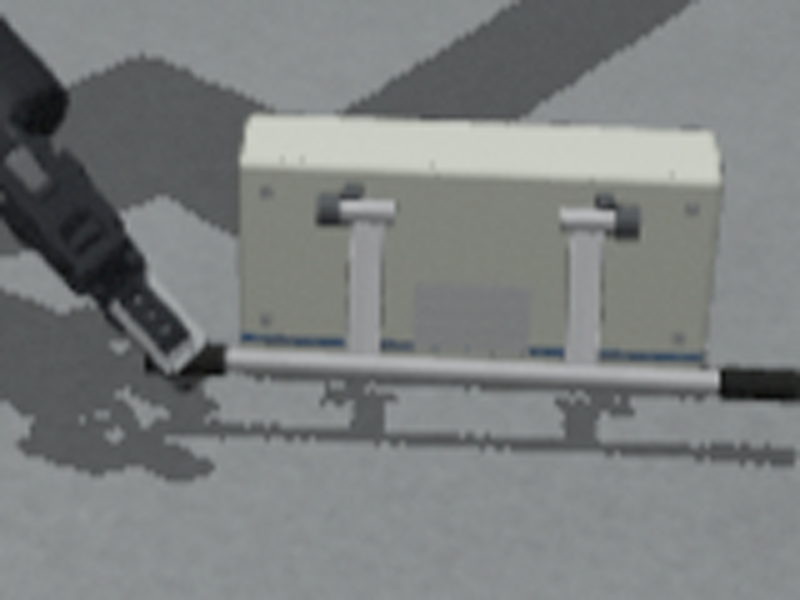

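```bash
cat >> h.py <<'E'
def fm(k=4):
    F=[];Q=[]
    for i in range(k):
        eyes.camera("side"); o=bot.get_obs(); F.append(o["ft_force"]); Q.append(o["eef_pos"])
    F=np.array(F); m=F.mean(0); R=Rn.from_quat(o["tool_rot"]).as_matrix()
    print("t",round(o["clock"],2),"F world",np.round(m,2),"sd",np.round(F.std(0),2),"F tool",np.round(R.T@m,2),"tcp",np.round(np.mean(Q,0),4),"disp",np.round(R.T@(np.mean(Q,0)-np.array([0.5911,-0.0058,0.0334])),4)); return o
E
python3 -c "
from h import *
fm(8)"
python3 -m crank '{"dr":[[0,0,0],[0,0,0],[0,0,0]],"travel":[[0,0.004,0],[0,0.007,0],[0,0.007,0]],"hand":[0.05,0.05,0.05]}'
python3 -c "
from h import *
fm(6)"
```

```text
t 3.17 F world [ 0.07 -0.13  0.25] sd [0.51 0.22 0.35] F tool [ 0.01  0.21 -0.21] tcp [ 0.5907 -0.0066  0.032 ] disp [-0.0009 -0.0014 -0.    ]
clock: 3.55
eef_pos: [0.5957, -0.005, 0.0364]
tool_rot: [0.435, 0.754, 0.488, -0.061]
ft_force: [-0.7, -0.3, 0.1]
grip_width: 0.0499
t 3.85 F world [-0.35 -0.43  0.11] sd [0.61 0.49 0.3 ] F tool [ 0.01 -0.24 -0.51] tcp [ 0.5953 -0.005   0.0361] disp [-0.0007  0.005   0.0007]
```

```bash
python3 -m crank '{"dr":[[0,0,0],[0,0,0],[0,0,0]],"travel":[[0,0.001,0],[0,0.002,0],[0,0.002,0]],"hand":[0.05,0.05,0.05]}'
python3 -c "
from h import *
fm(5)"
python3 -m crank '{"dr":[[0,0,0],[0,0,0],[0,0,0]],"travel":[[0,0.001,0],[0,0.002,0],[0,0.002,0]],"hand":[0.05,0.05,0.05]}'
python3 -c "
from h import *
fm(5); shot('wrist','w3.png')"
```

```text
clock: 4.22
eef_pos: [0.5969, -0.0048, 0.0376]
tool_rot: [0.436, 0.754, 0.488, -0.061]
ft_force: [-0.1, 0.5, 0.7]
grip_width: 0.0499
t 4.47 F world [ 0.03  0.01 -0.22] sd [0.38 0.57 0.46] F tool [-0.12 -0.13  0.13] tcp [ 0.5968 -0.0047  0.0375] disp [-0.0007  0.007   0.0006]
clock: 4.85
eef_pos: [0.5984, -0.0045, 0.039]
tool_rot: [0.436, 0.754, 0.488, -0.061]
ft_force: [-0.4, -0.1, 0.1]
grip_width: 0.0501
t 5.1 F world [-0.15 -0.08  0.39] sd [0.35 0.29 0.29] F tool [ 0.25  0.15 -0.32] tcp [ 0.5982 -0.0044  0.0389] disp [-0.0007  0.009   0.0006]
```

View pics/w3.png

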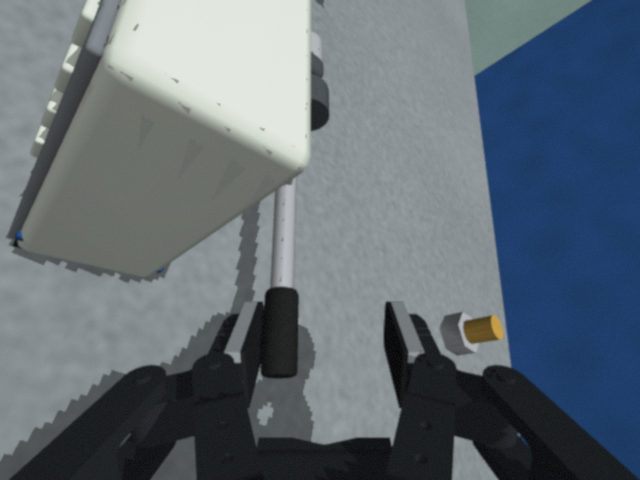

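```bash
for i in 1 ; do python3 -m crank '{"dr":[[0,0,0],[0,0,0]],"travel":[[0,0.0005,0],[0,0.001,0]],"hand":[0.05,0.05]}' >/dev/null; python3 -c "
from h import *
fm(4)"; done
python3 -m crank '{"dr":[[0,0,0],[0,0,0]],"travel":[[0,0.0005,0],[0,0.001,0]],"hand":[0.05,0.05]}' >/dev/null; python3 -c "
from h import *
fm(4)"
python3 -m crank '{"dr":[[0,0,0],[0,0,0]],"travel":[[0,0.0005,0],[0,0.001,0]],"hand":[0.05,0.05]}' >/dev/null; python3 -c "
from h import *
fm(4)"
```

```text
t 5.6 F world [-0.8  -0.61 -0.15] sd [0.41 0.44 0.67] F tool [ 0.05 -0.77 -0.67] tcp [ 0.5989 -0.0043  0.0395] disp [-0.0007  0.0099  0.0006]
t 6.05 F world [-0.74 -0.66 -1.34] sd [0.3  0.43 0.49] F tool [-0.63 -1.54 -0.07] tcp [ 0.5995 -0.0042  0.04  ] disp [-0.0008  0.0107  0.0007]
t 6.5 F world [-0.63 -1.09 -2.53] sd [0.44 0.7  0.14] F tool [-1.57 -2.34  0.24] tcp [ 0.6005 -0.0041  0.0409] disp [-0.0009  0.0121  0.0006]
```

```bash
python3 -m crank '{"dr":[[0,0,0],[0,0,0]],"travel":[[0,0.0005,0],[0,0.001,0]],"hand":[0.05,0.05]}' >/dev/null; python3 -c "
from h import *
fm(4)"
python3 -m crank '{"dr":[[0,0,0],[0,0,0]],"travel":[[0,0.0005,0],[0,0.001,0]],"hand":[0.05,0.05]}' >/dev/null; python3 -c "
from h import *
fm(4); shot('wrist','w4.png'); shot('scene','s4.png',(270,180,430,300),5)"
```

```text
t 6.95 F world [-0.73 -0.78 -2.24] sd [0.18 0.21 0.49] F tool [-1.17 -2.16  0.3 ] tcp [ 0.6011 -0.0038  0.0416] disp [-0.0007  0.0131  0.0006]
t 7.4 F world [-0.69 -0.17 -2.93] sd [0.27 0.09 0.5 ] F tool [-1.19 -2.52  1.15] tcp [ 0.6018 -0.0036  0.0423] disp [-0.0007  0.0141  0.0007]
```

View pics/w4.png

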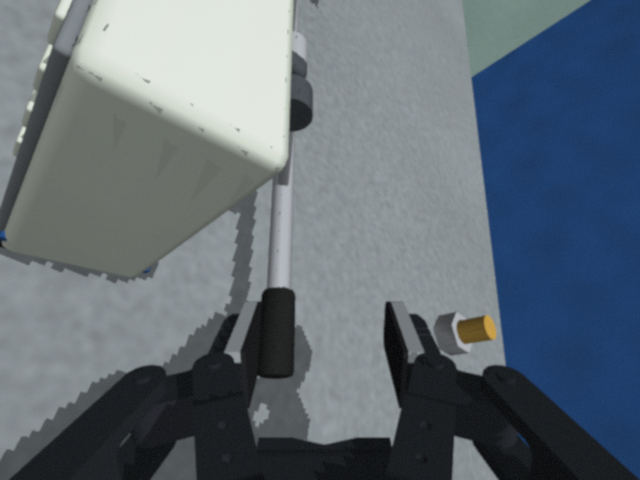

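View pics/s4.png

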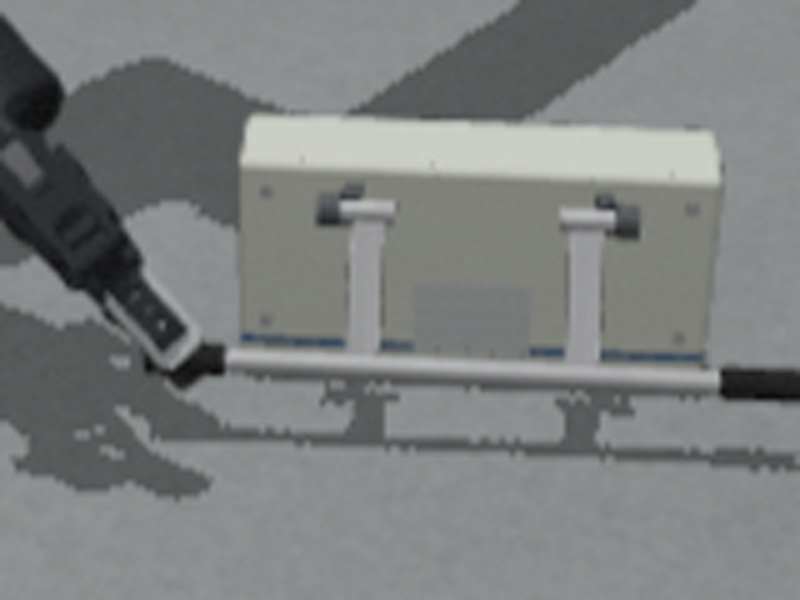

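```bash
for i in 1; do python3 -m crank '{"dr":[[0,0,0],[0,0,0]],"travel":[[0,0.0005,0],[0,0.001,0]],"hand":[0.05,0.05]}' >/dev/null; python3 -c "
from h import *
fm(4)"; done
python3 -m crank '{"dr":[[0,0,0],[0,0,0]],"travel":[[0,0.0005,0],[0,0.001,0]],"hand":[0.05,0.05]}' >/dev/null; python3 -c "
from h import *
fm(4)"
python3 -m crank '{"dr":[[0,0,0],[0,0,0]],"travel":[[0,0.0005,0],[0,0.001,0]],"hand":[0.05,0.05]}' >/dev/null; python3 -c "
from h import *
fm(4)"
```

```text
t 7.95 F world [-0.62  0.35 -2.42] sd [0.2  0.21 0.3 ] F tool [-0.66 -2.04  1.32] tcp [ 0.6025 -0.0035  0.043 ] disp [-0.0007  0.0151  0.0007]
t 8.4 F world [-0.5   0.77 -1.78] sd [0.3  0.21 0.37] F tool [-0.16 -1.46  1.36] tcp [ 0.6033 -0.0034  0.0437] disp [-0.0007  0.0161  0.0006]
t 8.85 F world [-0.8   0.27 -2.05] sd [0.57 0.17 0.38] F tool [-0.41 -1.94  1.01] tcp [ 0.604  -0.0032  0.0444] disp [-0.0007  0.0171  0.0006]
```

```bash
python3 -m crank '{"dr":[[0,0,0],[0,0,0]],"travel":[[0,0.0005,0],[0,0.001,0]],"hand":[0.05,0.05]}' >/dev/null; python3 -c "
from h import *
fm(4)"
python3 -m crank '{"dr":[[0,0,0],[0,0,0]],"travel":[[0,0.0005,0],[0,0.001,0]],"hand":[0.05,0.05]}' >/dev/null; python3 -c "
from h import *
fm(4)"
python3 -m crank '{"dr":[[0,0,0],[0,0,0]],"travel":[[0,0.0005,0],[0,0.001,0]],"hand":[0.05,0.05]}' >/dev/null; python3 -c "
from h import *
fm(4)"
```

```text
t 9.3 F world [-0.62  0.29 -2.17] sd [0.32 0.45 0.28] F tool [-0.57 -1.88  1.15] tcp [ 0.6047 -0.0031  0.0451] disp [-0.0007  0.0181  0.0006]
t 9.75 F world [-1.2   0.55 -1.79] sd [0.5  0.08 0.6 ] F tool [ 0.13 -2.    0.96] tcp [ 0.6055 -0.003   0.0458] disp [-0.0007  0.0191  0.0006]
t 10.2 F world [-0.56  0.22 -1.97] sd [0.63 0.67 0.72] F tool [-0.55 -1.71  1.  ] tcp [ 0.6062 -0.0028  0.0464] disp [-0.0007  0.0201  0.0006]
```

```bash
python3 -m crank '{"dr":[[0,0,0],[0,0,0]],"travel":[[0,0.0005,0],[0,0.001,0]],"hand":[0.05,0.05]}' >/dev/null; python3 -c "
from h import *
fm(4)"
python3 -m crank '{"dr":[[0,0,0],[0,0,0]],"travel":[[0,0.0005,0],[0,0.001,0]],"hand":[0.05,0.05]}' >/dev/null; python3 -c "
from h import *
fm(4)"
python3 -m crank '{"dr":[[0,0,0],[0,0,0]],"travel":[[0,0.0005,0],[0,0.001,0]],"hand":[0.05,0.05]}' >/dev/null; python3 -c "
from h import *
fm(4)"
```

```text
t 10.65 F world [-0.56  0.17 -2.41] sd [0.44 0.28 0.6 ] F tool [-0.81 -2.02  1.19] tcp [ 0.6069 -0.0027  0.0471] disp [-0.0007  0.0211  0.0006]
t 11.1 F world [-0.69  0.29 -2.24] sd [0.38 0.25 0.42] F tool [-0.56 -1.98  1.16] tcp [ 0.6076 -0.0026  0.0478] disp [-0.0007  0.0221  0.0006]
t 11.55 F world [-0.43  0.47 -1.85] sd [0.64 0.32 0.27] F tool [-0.41 -1.5   1.18] tcp [ 0.6083 -0.0024  0.0485] disp [-0.0007  0.0231  0.0006]
```

```bash
python3 -m crank '{"dr":[[0,0,0],[0,0,0]],"travel":[[0,0.0005,0],[0,0.001,0]],"hand":[0.05,0.05]}' >/dev/null; python3 -c "
from h import *
fm(3)"
python3 -m crank '{"dr":[[0,0,0],[0,0,0]],"travel":[[0,0.0005,0],[0,0.001,0]],"hand":[0.05,0.05]}' >/dev/null; python3 -c "
from h import *
fm(3)"
python3 -m crank '{"dr":[[0,0,0],[0,0,0]],"travel":[[0,0.0005,0],[0,0.001,0]],"hand":[0.05,0.05]}' >/dev/null; python3 -c "
from h import *
fm(4); shot('wrist','w5.png'); shot('scene','s5.png',(270,180,430,300),5)"
```

```text
t 11.95 F world [-0.34  0.47 -2.66] sd [0.15 0.48 0.24] F tool [-0.89 -1.99  1.63] tcp [ 0.609  -0.0023  0.0491] disp [-0.0007  0.0241  0.0006]
t 12.35 F world [-1.84 -0.34 -3.15] sd [0.41 0.64 0.04] F tool [-0.7  -3.52  0.75] tcp [ 0.6094 -0.0021  0.0495] disp [-0.0007  0.0246  0.0007]
t 12.8 F world [-1.66 -0.33 -3.32] sd [0.68 0.4  0.47] F tool [-0.9 -3.5  0.9] tcp [ 0.6104 -0.002   0.0504] disp [-0.0007  0.026   0.0007]
```

View pics/s5.png

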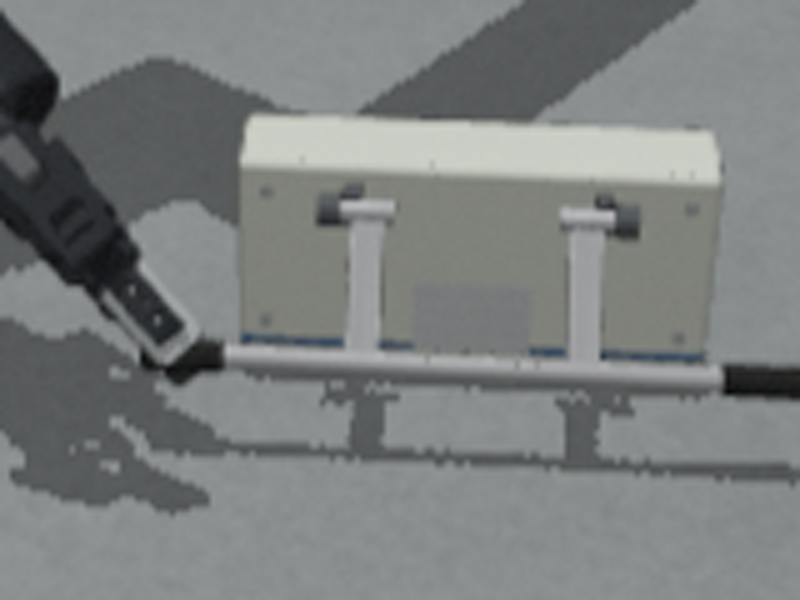

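```bash
python3 -m crank '{"dr":[[0,0,0],[0,0,0]],"travel":[[0,0.0003,0],[0,0.0006,0]],"hand":[0.05,0.05]}' >/dev/null; python3 -c "
from h import *
fm(6)"
python3 -m crank '{"dr":[[0,0,0],[0,0,0]],"travel":[[0,0.0003,0],[0,0.0006,0]],"hand":[0.05,0.05]}' >/dev/null; python3 -c "
from h import *
fm(6)"
```

```text
t 13.45 F world [-1.37  0.24 -3.96] sd [0.5  0.38 0.29] F tool [-1.06 -3.65  1.78] tcp [ 0.6109 -0.0019  0.0509] disp [-0.0007  0.0267  0.0006]
t 14.0 F world [-1.15 -0.18 -3.81] sd [0.47 0.43 0.58] F tool [-1.37 -3.45  1.45] tcp [ 0.6113 -0.0018  0.0513] disp [-0.0007  0.0273  0.0006]
```

```bash
python3 -m crank '{"dr":[[0,0,0],[0,0,0]],"travel":[[0,0.0002,0],[0,0.0004,0]],"hand":[0.05,0.05]}' >/dev/null; python3 -c "
from h import *
fm(6)"
python3 -m crank '{"dr":[[0,0,0],[0,0,0]],"travel":[[0,0.0002,0],[0,0.0004,0]],"hand":[0.05,0.05]}' >/dev/null; python3 -c "
from h import *
fm(6)"
```

```text
t 14.55 F world [-1.05 -0.42 -3.79] sd [0.37 0.36 0.47] F tool [-1.57 -3.4   1.28] tcp [ 0.6116 -0.0017  0.0516] disp [-0.0007  0.0276  0.0006]
t 15.1 F world [-1.39 -0.26 -3.81] sd [0.59 0.3  0.64] F tool [-1.27 -3.64  1.3 ] tcp [ 0.6119 -0.0017  0.0518] disp [-0.0007  0.028   0.0006]
```

```bash
python3 -m crank '{"dr":[[0,0,0],[0,0,0]],"travel":[[0,0.0002,0],[0,0.0004,0]],"hand":[0.05,0.05]}' >/dev/null; python3 -c "
from h import *
fm(6)"
python3 -m crank '{"dr":[[0,0,0],[0,0,0]],"travel":[[0,0.0002,0],[0,0.0004,0]],"hand":[0.05,0.05]}' >/dev/null; python3 -c "
from h import *
fm(6)"
```

```text
t 15.65 F world [-1.29 -0.29 -3.89] sd [0.53 0.43 0.66] F tool [-1.39 -3.62  1.35] tcp [ 0.6121 -0.0016  0.0521] disp [-0.0007  0.0285  0.0006]
t 16.2 F world [-1.74  0.12 -3.82] sd [0.56 0.56 0.44] F tool [-0.84 -3.84  1.49] tcp [ 0.6124 -0.0016  0.0523] disp [-0.0007  0.0288  0.0006]
```

```bash
python3 -m crank '{"dr":[[0,0,0],[0,0,0]],"travel":[[0,0.0002,0],[0,0.0003,0]],"hand":[0.05,0.05]}' >/dev/null; python3 -c "
from h import *
fm(6)"
python3 -m crank '{"dr":[[0,0,0],[0,0,0]],"travel":[[0,0.0002,0],[0,0.0003,0]],"hand":[0.05,0.05]}' >/dev/null; python3 -c "
from h import *
fm(6)"
```

```text
t 16.75 F world [-2.07 -0.5  -3.97] sd [0.29 0.44 0.28] F tool [-1.09 -4.27  0.97] tcp [ 0.6125 -0.0015  0.0525] disp [-0.0007  0.029   0.0006]
t 17.3 F world [-2.51 -0.37 -4.5 ] sd [0.43 0.26 0.37] F tool [-1.01 -4.92  1.2 ] tcp [ 0.6127 -0.0015  0.0527] disp [-0.0007  0.0293  0.0006]
```

```bash
python3 -m crank '{"dr":[[0,0,0],[0,0,0]],"travel":[[0,0.0001,0],[0,0.0002,0]],"hand":[0.05,0.05]}' >/dev/null; python3 -c "
from h import *
fm(6); shot('wrist','w6.png'); shot('scene','s6.png',(270,180,430,300),5)"
```

```text
t 17.85 F world [-3.03 -0.17 -5.19] sd [0.33 0.37 0.54] F tool [-0.93 -5.73  1.54] tcp [ 0.6129 -0.0014  0.0528] disp [-0.0007  0.0295  0.0006]
```

View pics/s6.png

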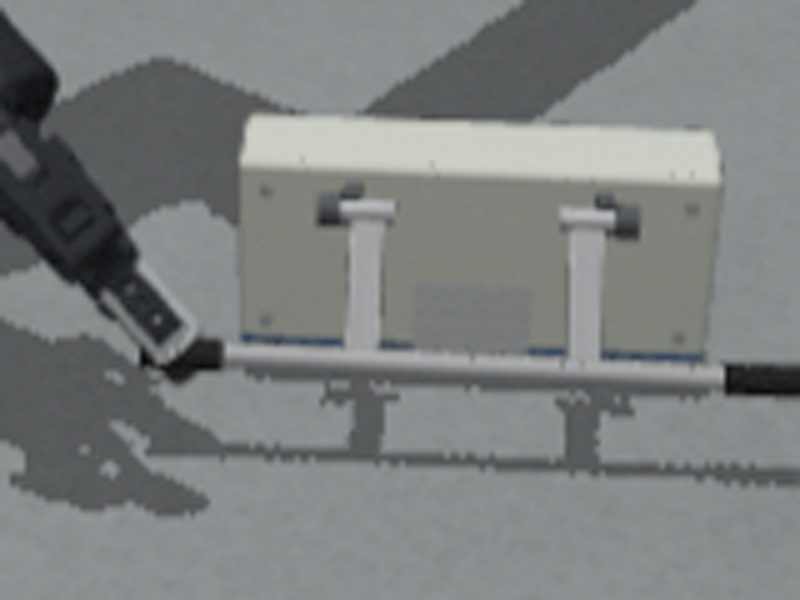

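View pics/w6.png

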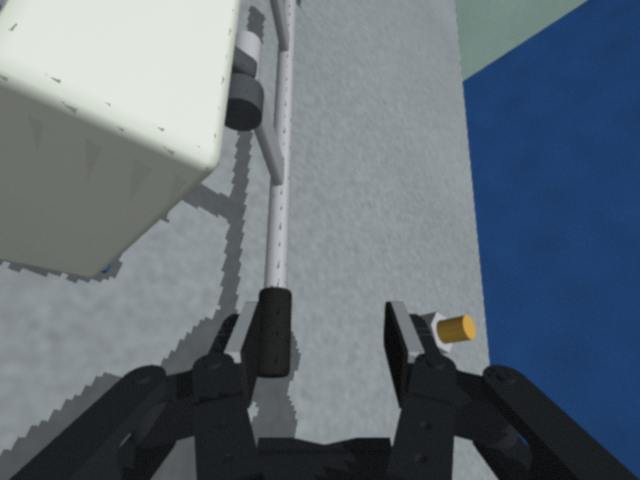

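```bash
python3 -m crank '{"dr":[[0,0,0],[0,0,0],[0,0,0],[0,0,0],[0,0,0],[0,0,0],[0,0,0],[0,0,0]],"travel":[[0,-0.003,0],[0,-0.006,0],[0,-0.009,0],[0,-0.009,-0.02],[0,-0.009,-0.05],[0,-0.009,-0.09],[0,-0.009,-0.12],[0,-0.009,-0.14]],"hand":[0.05,0.05,0.05,0.05,0.05,0.05,0.05,0.05]}'
python3 - <<'E'
from h import *
o=st(); shot("wrist","w7.png"); shot("scene","s7.png",(290,190,440,280),5)
R=toolR(np.array([0,0,-1.]),dW([1,0,0]))
print(delta(o,R,L2W([0,0,.22])))
c=eyes.camera("wrist")
for a in (.775,.81,.845,.88):
  for n,X in(("bt-",(.022,-.1,.104)),("sl",leglocal(a,-.118)),("slend",leglocal(a,-.135))): print(a,n,np.round(proj(c,L2W(X),o),1), np.round((proj(eyes.camera("scene"),L2W(X))-[290,190])*5,0))
E
```

```text
clock: 18.95
eef_pos: [0.5606, -0.1149, 0.1207]
tool_rot: [0.436, 0.754, 0.488, -0.06]
ft_force: [0.2, -0.3, 0.2]
grip_width: 0.05
{'clock': 18.95, 'joint_pos': [-0.6573, 0.6955, -0.0124, 1.2588, 0.9766, 0.1781], 'eef_pos': [0.5606, -0.1149, 0.1207], 'tool_rot': [0.4356, 0.754, 0.488, -0.0596], 'ft_force': [0.1686, -0.2665, 0.2466], 'ft_torque': [-0.7995, 0.3688, -0.0502], 'grip_width': 0.05}
(array([ 0.71374441, -0.74561817,  0.29476944]), array([0.21196405, 0.05002328, 0.0853203 ]))
0.775 bt- [299.8 133.2] [138. 105.]
0.775 sl [302.3 227.3] [ 81. 299.]
0.775 slend [301.7 247.7] [ 40. 297.]
0.81 bt- [299.8 133.2] [138. 105.]
0.81 sl [305.3 227.2] [ 81. 298.]
0.81 slend [304.8 247.6] [ 40. 296.]
0.845 bt- [299.8 133.2] [138. 105.]
0.845 sl [308.2 227.1] [ 80. 297.]
0.845 slend [307.8 247.5] [ 39. 295.]
0.88 bt- [299.8 133.2] [138. 105.]
0.88 sl [311.1 227. ] [ 80. 296.]
0.88 slend [310.8 247.4] [ 39. 293.]
```

View pics/w7.png

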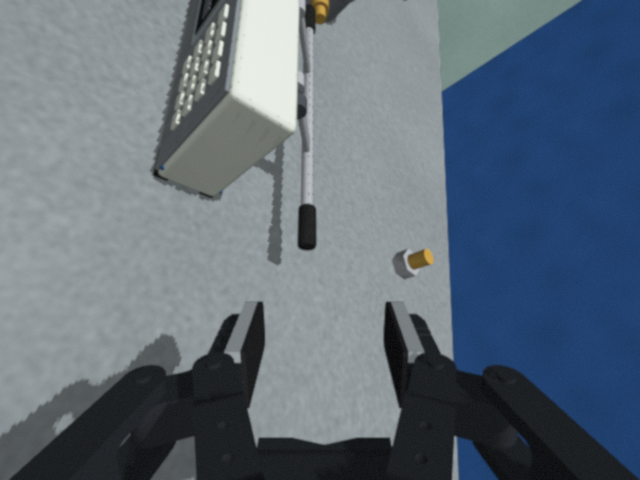

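View pics/s7.png

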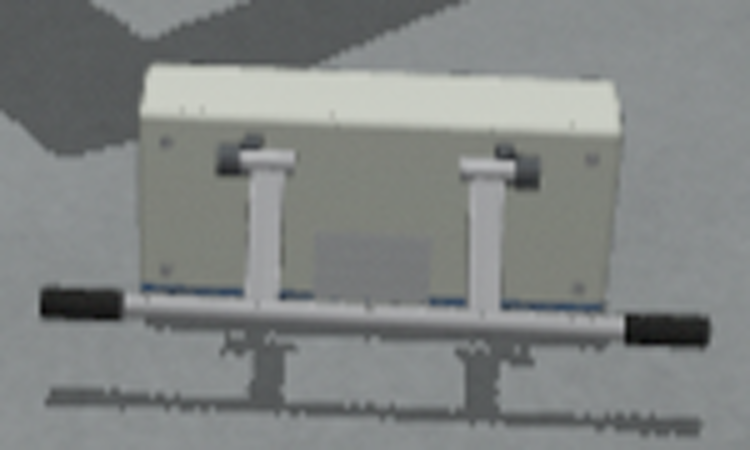

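```bash
python3 -m crank '{"dr":[[0,0,0],[0.08,-0.083,0.033],[0.17,-0.18,0.07],[0.26,-0.27,0.107],[0.35,-0.365,0.145],[0.44,-0.46,0.18],[0.53,-0.555,0.22],[0.625,-0.65,0.26],[0.714,-0.746,0.295],[0.714,-0.746,0.295]],"travel":[[0.02,0.027,-0.02],[0.041,0.055,-0.041],[0.07,0.075,-0.04],[0.10,0.08,-0.02],[0.13,0.07,0.01],[0.16,0.06,0.04],[0.19,0.055,0.06],[0.212,0.05,0.085],[0.212,0.05,0.085],[0.212,0.05,0.085]],"hand":[0.08,0.08,0.08,0.08,0.08,0.08,0.08,0.08,0.08,0.08]}'
python3 - <<'E'
from h import *
o=st(); c=shot("wrist","w8.png")
R=toolR(np.array([0,0,-1.]),dW([1,0,0]))
print(delta(o,R,L2W([0,0,.22])))
for n,X in(("bt-",(.022,-.1,.104)),("ft-",(-.022,-.1,.104)),("bt+",(.022,.1,.104)),("ft+",(-.022,.1,.104)),("bt0",(.022,0,.104)),("ft0",(-.022,0,.104))): print(n,np.round(proj(c,L2W(X),o),1))
E
```

```text
clock: 20.95
eef_pos: [0.4946, 0.0901, 0.2187]
tool_rot: [0.631, 0.776, -0.001, -0.002]
ft_force: [-0.1, 0.1, 0.8]
grip_width: 0.0802
{'clock': 20.95, 'joint_pos': [0.1793, 0.2545, -0.0099, 1.3096, 0.0015, 1.5447], 'eef_pos': [0.4946, 0.0901, 0.2187], 'tool_rot': [0.6309, 0.7759, -0.0007, -0.0016], 'ft_force': [-0.1118, 0.1131, 0.8067], 'ft_torque': [0.0073, -0.0055, -0.028], 'grip_width': 0.0802}
(array([-0.00318126, -0.00157561,  0.00621928]), array([-0.00368787, -0.00048661, -0.00133595]))
bt- [350.3 356.3]
ft- [295.3 355.9]
bt+ [359.5  87.7]
ft+ [289.9  87.2]
bt0 [354.3 237.8]
ft0 [292.9 237.3]
```

View pics/w8.png

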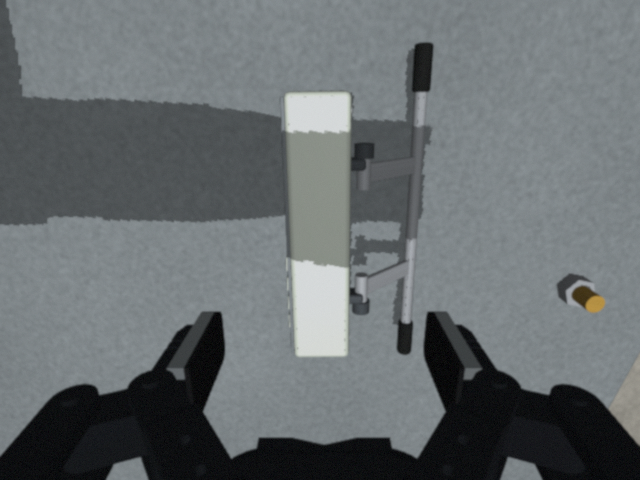

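Run:
```python
from h import *
o=bot.get_obs(); im=cv2.imread("pics/w8.png"); cv2.imwrite("pics/w8z.png",cv2.resize(im[80:370,270:380],None,fx=2,fy=2,interpolation=cv2.INTER_CUBIC))
c=eyes.camera("wrist"); g=cv2.cvtColor(im,cv2.COLOR_BGR2GRAY).astype(int)
for v in (100,120,150,200,240,280,300,320,345):
    r=g[v,270:370]; print(v, [(270+i,int(r[i])) for i in (14,16,18,20,22,24,26,28,30,74,76,78,80,82,84,86)])
```

```text
100 [(284, 148), (286, 198), (288, 215), (290, 214), (292, 214), (294, 215), (296, 213), (298, 214), (300, 215), (344, 214), (346, 214), (348, 200), (350, 150), (352, 91), (354, 124), (356, 126)]
120 [(284, 133), (286, 182), (288, 210), (290, 214), (292, 216), (294, 215), (296, 213), (298, 213), (300, 215), (344, 214), (346, 215), (348, 194), (350, 137), (352, 84), (354, 87), (356, 98)]
150 [(284, 82), (286, 98), (288, 124), (290, 136), (292, 139), (294, 140), (296, 140), (298, 139), (300, 141), (344, 140), (346, 137), (348, 123), (350, 100), (352, 86), (354, 63), (356, 35)]
200 [(284, 79), (286, 81), (288, 96), (290, 123), (292, 136), (294, 139), (296, 139), (298, 139), (300, 140), (344, 142), (346, 132), (348, 121), (350, 91), (352, 84), (354, 82), (356, 82)]
240 [(284, 136), (286, 108), (288, 84), (290, 103), (292, 125), (294, 135), (296, 139), (298, 140), (300, 140), (344, 139), (346, 132), (348, 118), (350, 88), (352, 118), (354, 131), (356, 105)]
280 [(284, 131), (286, 136), (288, 152), (290, 132), (292, 162), (294, 203), (296, 215), (298, 217), (300, 215), (344, 214), (346, 196), (348, 151), (350, 105), (352, 125), (354, 118), (356, 120)]
300 [(284, 130), (286, 132), (288, 150), (290, 132), (292, 139), (294, 187), (296, 213), (298, 214), (300, 216), (344, 209), (346, 194), (348, 144), (350, 82), (352, 80), (354, 80), (356, 81)]
320 [(284, 133), (286, 131), (288, 138), (290, 137), (292, 129), (294, 174), (296, 206), (298, 216), (300, 216), (344, 199), (346, 190), (348, 144), (350, 128), (352, 131), (354, 129), (356, 132)]
345 [(284, 134), (286, 129), (288, 129), (290, 118), (292, 123), (294, 146), (296, 192), (298, 212), (300, 214), (344, 209), (346, 189), (348, 138), (350, 126), (352, 128), (354, 130), (356, 128)]
```

View pics/w8z.png

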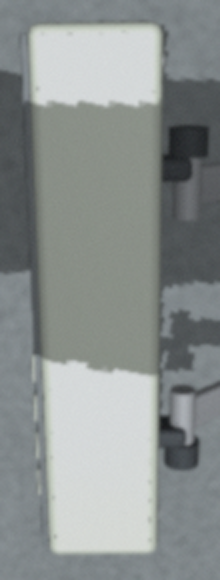

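```bash
python3 -m crank '{"dr":[[-0.003,-0.001,-0.005],[-0.003,-0.001,-0.005],[-0.003,-0.001,-0.005],[-0.003,-0.001,-0.005],[-0.003,-0.001,-0.005],[-0.003,-0.001,-0.005],[-0.003,-0.001,-0.005]],"travel":[[-0.005,-0.002,0.02],[-0.005,-0.002,0.05],[-0.005,-0.002,0.08],[-0.005,-0.002,0.11],[-0.005,-0.002,0.135],[-0.005,-0.002,0.15],[-0.005,-0.002,0.15]],"hand":[0.08,0.08,0.08,0.08,0.08,0.08,0.08]}'
python3 - <<'E'
from h import *
o=fm(4); o=st();c=shot("wrist","w9.png"); shot("side","d9.png",(200,140,360,300),4)
E
```

```text
clock: 21.92
eef_pos: [0.4917, 0.0814, 0.0683]
tool_rot: [0.631, 0.775, -0.001, -0.001]
ft_force: [-0.1, -0.3, 0.3]
grip_width: 0.08
t 22.12 F world [0.12 0.06 0.63] sd [0.4  0.64 0.42] F tool [ 0.03  0.13 -0.63] tcp [0.4933 0.0822 0.0698] disp [ 0.1061 -0.0777 -0.0366]
{'clock': 22.125, 'joint_pos': [0.1655, 0.3721, -0.2612, 0.935, -0.0, 1.5308], 'eef_pos': [0.4937, 0.0825, 0.0701], 'tool_rot': [0.6308, 0.7759, 0.0009, 0.0008], 'ft_force': [-0.4649, 0.6107, -0.0631], 'ft_torque': [0.014, -0.0546, -0.0327], 'grip_width': 0.08}
```

View pics/w9.png

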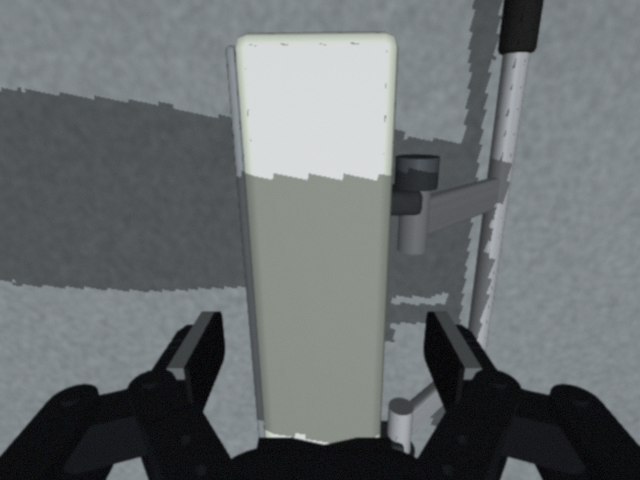

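View pics/d9.png

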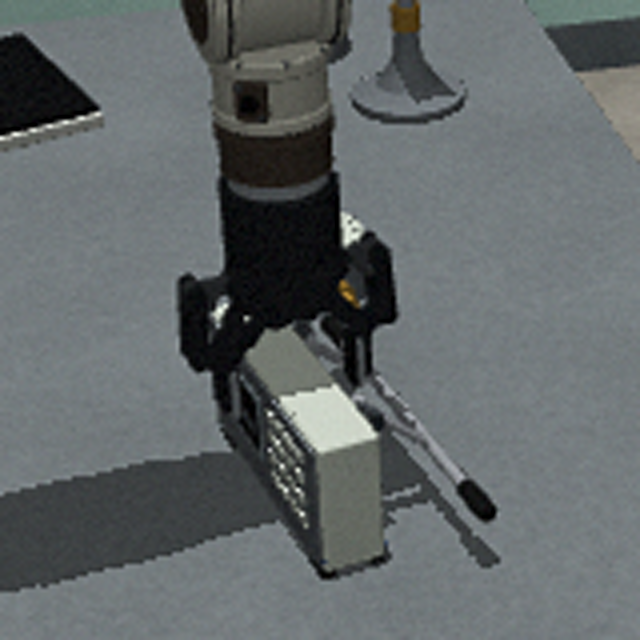

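```bash
python3 -m crank '{"dr":[[0,0,-0.006],[0,0,-0.012],[0,0,-0.012],[0,0,-0.012]],"travel":[[0,0,0],[0,0,0],[0,0,0],[0,0,0]],"hand":[0.06,0.052,0.050,0.050]}'
python3 - <<'E'
from h import *
o=fm(4); o=st();c=shot("wrist","w10.png")
E
```

```text
clock: 22.72
eef_pos: [0.4927, 0.0825, 0.0689]
tool_rot: [0.626, 0.78, -0.0, 0.0]
ft_force: [0.2, 0.3, -0.1]
grip_width: 0.0499
t 22.93 F world [ 0.14 -0.07 -0.28] sd [0.8  0.31 0.28] F tool [-0.1   0.12  0.28] tcp [0.4927 0.0825 0.0689] disp [ 0.1075 -0.077  -0.0355]
{'clock': 22.925, 'joint_pos': [0.166, 0.3736, -0.2627, 0.9346, -0.0001, 1.519], 'eef_pos': [0.4927, 0.0825, 0.0689], 'tool_rot': [0.6261, 0.7798, -0.0001, 0.0], 'ft_force': [-0.6306, 0.2054, -0.1919], 'ft_torque': [-0.0456, -0.0513, -0.0099], 'grip_width': 0.0499}
```

View pics/w10.png

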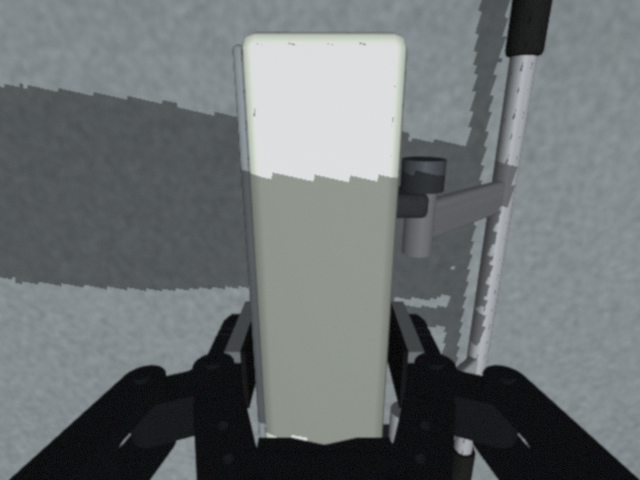

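```bash
python3 -m crank '{"dr":[[0,0,0],[0,0,0],[0,0,0]],"travel":[[0,0,0],[0,0,0],[0,0,0]],"hand":[0.048,0.0465,0.0455]}'
python3 - <<'E'
from h import *
o=fm(5); R=Rn.from_quat(o["tool_rot"]).as_matrix(); print(np.round(R,4), "yaw",np.arctan2(R[1,1],R[0,1]))
E
```

```text
clock: 23.35
eef_pos: [0.4927, 0.0825, 0.069]
tool_rot: [0.626, 0.78, -0.0, 0.0]
ft_force: [-0.0, 0.2, 0.3]
grip_width: 0.0453
t 23.6 F world [-0.35  0.03  0.18] sd [0.55 0.29 0.33] F tool [ 0.1  -0.34 -0.18] tcp [0.4927 0.0825 0.069 ] disp [ 0.1074 -0.077  -0.0356]
[[-2.160e-01  9.764e-01 -0.000e+00]
 [ 9.764e-01  2.160e-01 -2.000e-04]
 [-2.000e-04 -1.000e-04 -1.000e+00]] yaw 0.21767705720480096
```

```bash
python3 -m crank '{"dr":[[0,0,0],[0,0,0],[0,0,0],[0,0,0]],"travel":[[0,0,0],[0,0,0],[0,0,0],[0,0,0]],"hand":[0.044,0.042,0.038,0.036]}'
python3 - <<'E'
from h import *
o=fm(5)
# lean plan in tool frame: pivot rel to TCP. tool x=+y_l, tool y=+x_l, tool z=down
pz=.069; py=.022  # pivot at tool (y=.022, z=.069)
for th in np.arange(.06,.61,.03):
    # TCP rel pivot in (x_l,z): (-.022,.069); lean back th: rotate toward +x
    x=-.022*np.cos(th)+.069*np.sin(th); z=.022*np.sin(th)+.069*np.cos(th)
    print(round(th,2),"ty",round(x+.022,4),"tz",round(-(z-.069),4))
E
```

```text
clock: 24.1
eef_pos: [0.4926, 0.0824, 0.0691]
tool_rot: [0.626, 0.78, -0.0, 0.0]
ft_force: [-1.0, 0.5, 4.1]
grip_width: 0.0432
t 24.35 F world [-2.53  0.06  5.03] sd [0.48 0.38 0.53] F tool [ 0.6  -2.46 -5.03] tcp [0.4926 0.0825 0.0692] disp [ 0.1074 -0.0771 -0.0358]
0.06 ty 0.0042 tz -0.0012
0.09 ty 0.0063 tz -0.0017
0.12 ty 0.0084 tz -0.0021
0.15 ty 0.0106 tz -0.0025
0.18 ty 0.0127 tz -0.0028
0.21 ty 0.0149 tz -0.0031
0.24 ty 0.017 tz -0.0033
0.27 ty 0.0192 tz -0.0034
0.3 ty 0.0214 tz -0.0034
0.33 ty 0.0235 tz -0.0034
0.36 ty 0.0257 tz -0.0033
0.39 ty 0.0279 tz -0.0032
0.42 ty 0.03 tz -0.003
0.45 ty 0.0322 tz -0.0027
0.48 ty 0.0343 tz -0.0024
0.51 ty 0.0365 tz -0.002
0.54 ty 0.0386 tz -0.0015
0.57 ty 0.0407 tz -0.001
0.6 ty 0.0428 tz -0.0004
```

```bash
python3 -m crank '{"dr":[[0.02,0,0],[0.045,0,0],[0.07,0,0],[0.095,0,0],[0.12,0,0],[0.12,0,0]],"travel":[[0,0.0014,-0.0004],[0,0.0031,-0.0009],[0,0.0049,-0.0013],[0,0.0066,-0.0018],[0,0.0084,-0.0021],[0,0.0084,-0.0021]],"hand":[0.036,0.036,0.036,0.036,0.036,0.036]}'
python3 - <<'E'
from h import *
o=fm(4);st(); shot("side","d11.png",(200,140,360,300),4); shot("scene","s11.png",(290,190,440,280),5)
E
```

```text
clock: 25.1
eef_pos: [0.501, 0.0843, 0.071]
tool_rot: [0.625, 0.778, -0.048, -0.038]
ft_force: [-3.2, -1.2, 7.0]
grip_width: 0.0431
t 25.3 F world [-3.07 -0.29  5.22] sd [0.4  0.74 0.36] F tool [ 0.38 -3.67 -4.81] tcp [0.5009 0.0843 0.071 ] disp [ 0.1074 -0.0727 -0.0291]
{'clock': 25.3, 'joint_pos': [0.1702, 0.4727, -0.1047, 1.1146, -0.0059, 1.5236], 'eef_pos': [0.5009, 0.0843, 0.071], 'tool_rot': [0.6249, 0.7783, -0.0473, -0.0379], 'ft_force': [-3.4811, 0.2854, 5.7077], 'ft_torque': [-0.0944, 0.4948, -0.0417], 'grip_width': 0.0435}
```

View pics/d11.png

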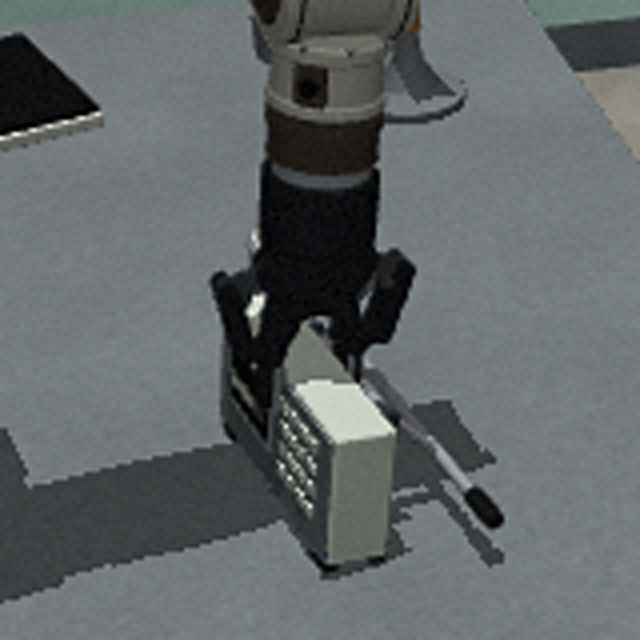

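```bash
python3 -m crank '{"dr":[[0.025,0,0],[0.05,0,0],[0.075,0,0],[0.1,0,0],[0.125,0,0],[0.15,0,0],[0.15,0,0]],"travel":[[0,0.0017,-0.0005],[0,0.0035,-0.0010],[0,0.0053,-0.0014],[0,0.0070,-0.0018],[0,0.0088,-0.0022],[0,0.0106,-0.0025],[0,0.0106,-0.0025]],"hand":[0.036,0.036,0.036,0.036,0.036,0.036,0.036]}'
python3 - <<'E'
from h import *
o=fm(4);print(o["joint_pos"])
E
python3 -m crank '{"dr":[[0.025,0,0],[0.05,0,0],[0.075,0,0],[0.1,0,0],[0.1,0,0]],"travel":[[0,0.0017,-0.0005],[0,0.0035,-0.0010],[0,0.0053,-0.0014],[0,0.0070,-0.0018],[0,0.0070,-0.0018]],"hand":[0.036,0.036,0.036,0.036,0.036]}'
python3 - <<'E'
from h import *
o=fm(4);print(o["joint_pos"], o["grip_width"]); shot("side","d12.png",(200,140,360,300),4); shot("scene","s12.png",(290,150,440,280),5)
R=Rn.from_quat(o["tool_rot"]).as_matrix(); z=R[:,2]; print("lean",np.arccos(-z[2]),"yaw of lean",np.arctan2(-z[1],-z[0]))
print("pivot",o["eef_pos"]+R@[0,.022,.069])
E
```

```text
clock: 26.28
eef_pos: [0.5115, 0.0866, 0.0721]
tool_rot: [0.62, 0.773, -0.106, -0.085]
ft_force: [-2.2, -1.4, 5.5]
grip_width: 0.0434
t 26.48 F world [-2.52 -0.51  4.86] sd [0.42 0.62 0.43] F tool [ 0.04 -3.78 -3.99] tcp [0.5114 0.0866 0.0721] disp [ 0.1074 -0.0661 -0.0219]
[ 0.17459385  0.60674856  0.09794203  1.33270508 -0.01173393  1.52926118]
clock: 27.1
eef_pos: [0.5186, 0.0882, 0.072]
tool_rot: [0.615, 0.766, -0.144, -0.116]
ft_force: [-3.3, -0.9, 4.5]
grip_width: 0.0434
t 27.3 F world [-1.71 -0.84  3.39] sd [0.43 0.31 0.53] F tool [-0.45 -2.95 -2.49] tcp [0.5185 0.0882 0.072 ] disp [ 0.1074 -0.0611 -0.0177]
[ 0.17700426  0.70269115  0.23941585  1.47798673 -0.01494466  1.53288347] 0.0430780179747582
lean 0.37075311085991375 yaw of lean 0.21826184506173954
pivot [ 5.14104130e-01  8.71530174e-02 -2.87742967e-04]
```

View pics/d12.png

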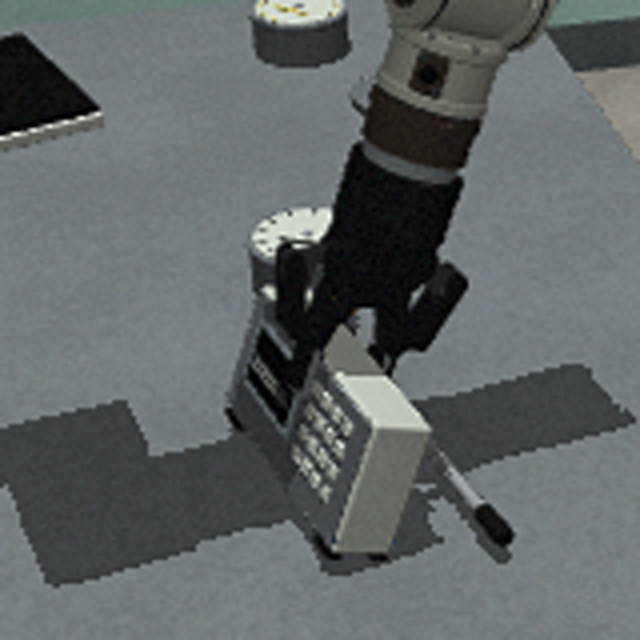

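View pics/s12.png

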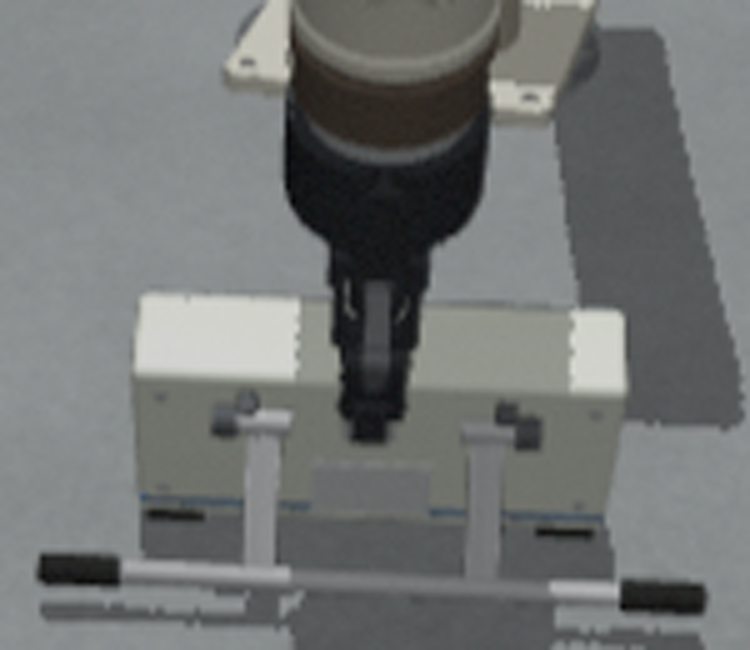

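```bash
python3 -m crank '{"dr":[[0.02,0,0],[0.045,0,0],[0.07,0,0],[0.095,0,0],[0.12,0,0],[0.12,0,0]],"travel":[[0,0.0014,-0.0004],[0,0.0031,-0.0009],[0,0.0049,-0.0013],[0,0.0066,-0.0018],[0,0.0084,-0.0021],[0,0.0084,-0.0021]],"hand":[0.036,0.036,0.036,0.036,0.036,0.036]}'
cat >> h.py <<'E'
def lean(k=4):
    o=fm(k); R=Rn.from_quat(o["tool_rot"]).as_matrix(); z=R[:,2]; print("lean",np.arccos(-z[2]),"yaw",np.arctan2(-z[1],-z[0]),"grip",o["grip_width"],"pivot",np.round(o["eef_pos"]+R@[0,.022,.069],4),"torque",np.round(o["ft_torque"],2)); return o
E
python3 - <<'E'
from h import *
o=lean(); print(o["joint_pos"]); shot("side","d13.png",(200,140,360,300),4); shot("scene","s13.png",(290,150,440,280),5)
E
```

```text
clock: 28.15
eef_pos: [0.527, 0.09, 0.0709]
tool_rot: [0.607, 0.756, -0.19, -0.152]
ft_force: [-2.3, -2.2, 2.4]
grip_width: 0.0428
t 28.35 F world [-2.01 -1.18  2.53] sd [0.49 0.47 0.45] F tool [-0.72 -3.15 -1.19] tcp [0.5269 0.09   0.0709] disp [ 0.1074 -0.0547 -0.0133]
lean 0.4905093795539192 yaw 0.21814210318686642 grip 0.043414060770992115 pivot [ 5.141e-01  8.720e-02 -3.000e-04] torque [-0.22  0.47  0.04]
[ 0.17953256  0.8252065   0.41900648  1.65479595 -0.01818449  1.53713296]
```

View pics/s13.png

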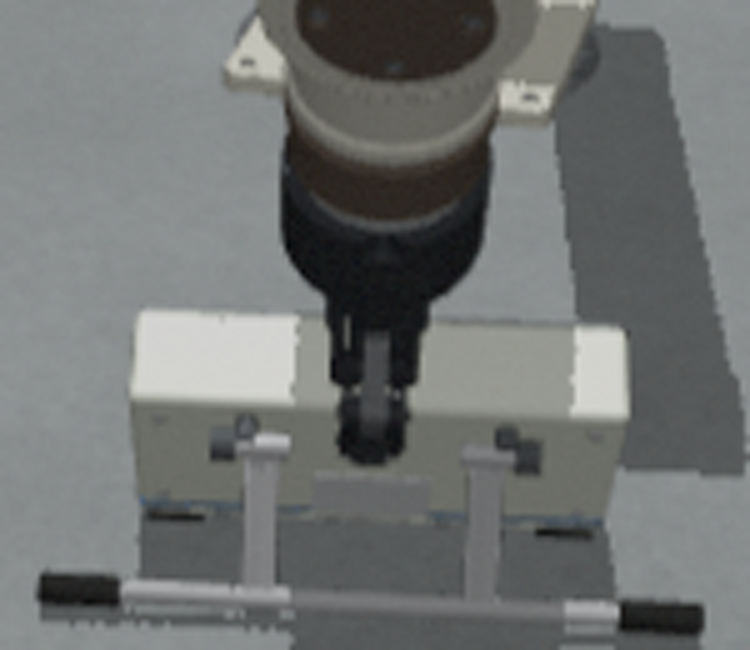

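```bash
python3 -m crank '{"dr":[[0.01,0,0],[0.02,0,0],[0.03,0,0],[0.04,0,0],[0.04,0,0]],"travel":[[0,0.0007,-0.0002],[0,0.0014,-0.0004],[0,0.0021,-0.0006],[0,0.0028,-0.0008],[0,0.0028,-0.0008]],"hand":[0.036,0.036,0.036,0.036,0.036]}'>/dev/null
python3 -c "
from h import *
lean()"
python3 -m crank '{"dr":[[0.008,0,0],[0.015,0,0],[0.015,0,0]],"travel":[[0,0.0005,-0.0002],[0,0.0010,-0.0003],[0,0.0010,-0.0003]],"hand":[0.036,0.036,0.036]}'>/dev/null
python3 -c "
from h import *
lean()
shot('side','d14.png',(200,140,360,300),4); shot('scene','s14.png',(290,150,440,280),5)"
```

```text
t 29.27 F world [-2.09 -1.37 -0.37] sd [0.44 0.34 0.46] F tool [-0.88 -1.83  1.5 ] tcp [0.5297 0.0906 0.0703] disp [ 0.1074 -0.0525 -0.0121]
lean 0.5301679827532795 yaw 0.21802070392774273 grip 0.04338512859037764 pivot [ 5.141e-01  8.720e-02 -3.000e-04] torque [-0.24  0.31  0.1 ]
t 29.85 F world [-1.64 -1.97 -0.89] sd [0.33 0.12 0.45] F tool [-1.57 -1.27  1.81] tcp [0.5307 0.0908 0.0701] disp [ 0.1074 -0.0516 -0.0116]
lean 0.5450591982164268 yaw 0.21805467591174052 grip 0.043409723456499544 pivot [ 5.141e-01  8.720e-02 -3.000e-04] torque [-0.21  0.21  0.11]
```

View pics/s14.png

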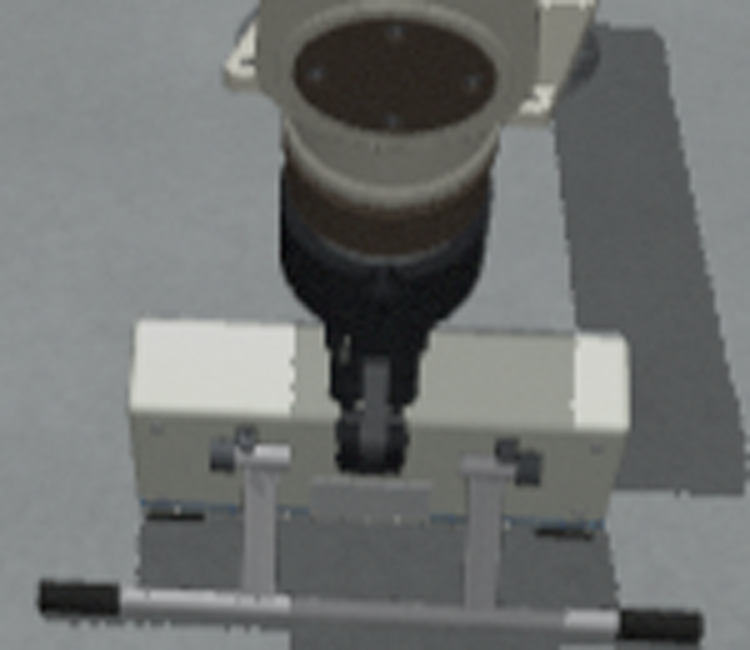

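View pics/d14.png

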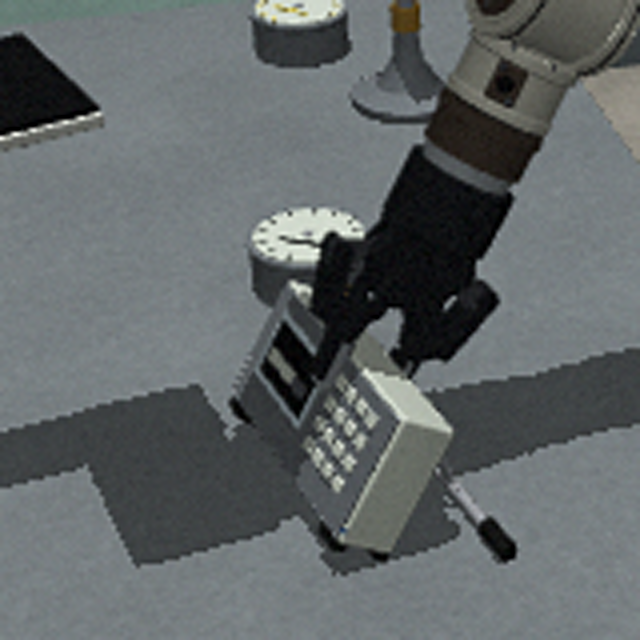

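```bash
python3 -m crank '{"dr":[[0.005,0,0],[0.010,0,0],[0.010,0,0]],"travel":[[0,0.0004,-0.0001],[0,0.0007,-0.0002],[0,0.0007,-0.0002]],"hand":[0.036,0.036,0.036]}'>/dev/null
python3 -c "
from h import *
lean(5)"
python3 -m crank '{"dr":[[0.004,0,0],[0.008,0,0],[0.008,0,0]],"travel":[[0,0.0003,-0.0001],[0,0.0006,-0.0002],[0,0.0006,-0.0002]],"hand":[0.036,0.036,0.036]}'>/dev/null
python3 -c "
from h import *
lean(5)"
python3 -m crank '{"dr":[[0.004,0,0],[0.008,0,0],[0.008,0,0]],"travel":[[0,0.0003,-0.0001],[0,0.0006,-0.0002],[0,0.0006,-0.0002]],"hand":[0.036,0.036,0.036]}'>/dev/null
python3 -c "
from h import *
lean(5); shot('scene','s15.png',(290,200,440,290),5)"
```

```text
t 30.57 F world [-2.42 -1.3  -1.77] sd [0.22 0.22 0.2 ] F tool [-0.75 -1.31  2.9 ] tcp [0.5314 0.091  0.0699] disp [ 0.1074 -0.0511 -0.0113]
lean 0.5550867744996809 yaw 0.21799800731485516 grip 0.04349026969843478 pivot [ 5.141e-01  8.720e-02 -3.000e-04] torque [-0.27  0.11  0.16]
t 31.2 F world [-3.86 -2.27 -1.58] sd [0.58 0.57 0.51] F tool [-1.38 -2.76  3.61] tcp [0.5319 0.0911 0.0699] disp [ 0.1074 -0.0507 -0.0112]
lean 0.5632903154610442 yaw 0.21800431455642946 grip 0.043287112056283376 pivot [ 5.14e-01  8.72e-02 -2.00e-04] torque [-0.22  0.12  0.14]
t 31.82 F world [-6.13 -2.93 -0.51] sd [0.73 0.48 0.33] F tool [-1.54 -5.29  4.02] tcp [0.5324 0.0913 0.07  ] disp [ 0.1074 -0.0504 -0.0111]
lean 0.5715491728873575 yaw 0.2178803279362933 grip 0.043055346396152334 pivot [5.14e-01 8.72e-02 1.00e-04] torque [-0.14 -0.05  0.17]
```

View pics/s15.png

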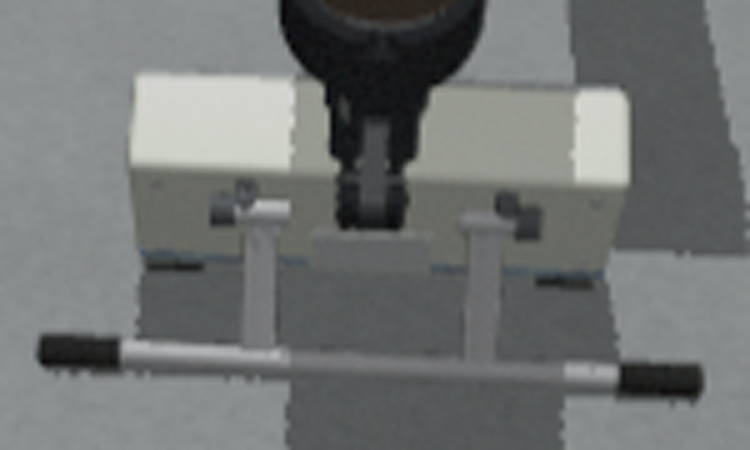

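```bash
python3 -m crank '{"dr":[[-0.003,0,0],[-0.006,0,0],[-0.006,0,0]],"travel":[[0,-0.0002,0.0001],[0,-0.0004,0.0001],[0,-0.0004,0.0001]],"hand":[0.036,0.036,0.036]}'>/dev/null
python3 -c "
from h import *
lean(5)"
```

```text
t 32.5 F world [-4.69 -2.62 -1.62] sd [0.29 0.56 1.  ] F tool [-1.55 -3.48  4.13] tcp [0.532  0.0912 0.0699] disp [ 0.1074 -0.0506 -0.0111]
lean 0.5656061955363061 yaw 0.2180305744521701 grip 0.043117991269201954 pivot [ 5.14e-01  8.72e-02 -1.00e-04] torque [-0.16  0.11  0.17]
```

```bash
python3 -m crank '{"dr":[[0,0,0],[0,0,0],[0,0,0],[0,0,0],[0,0,0]],"travel":[[0,0,0],[0,0,0],[0,0,0],[0,0,0],[0,0,0]],"hand":[0.0435,0.0445,0.0455,0.048,0.05]}'
python3 -c "
from h import *
lean(5); shot('scene','s16.png',(290,200,440,290),5); shot('side','d16.png',(200,140,360,300),4); shot('wrist','w16.png')"
```

```text
clock: 33.12
eef_pos: [0.5329, 0.0915, 0.07]
tool_rot: [0.601, 0.749, -0.217, -0.174]
ft_force: [-0.1, -0.2, -0.1]
grip_width: 0.0502
t 33.38 F world [-0.13 -0.03 -0.04] sd [0.54 0.46 0.42] F tool [ 0.   -0.09  0.1 ] tcp [0.5325 0.0913 0.0699] disp [ 0.1075 -0.0502 -0.0115]
lean 0.5647112509534904 yaw 0.21791044173157195 grip 0.04976504427887862 pivot [ 5.144e-01  8.730e-02 -2.000e-04] torque [ 0.14 -0.49 -0.05]
```

View pics/s16.png

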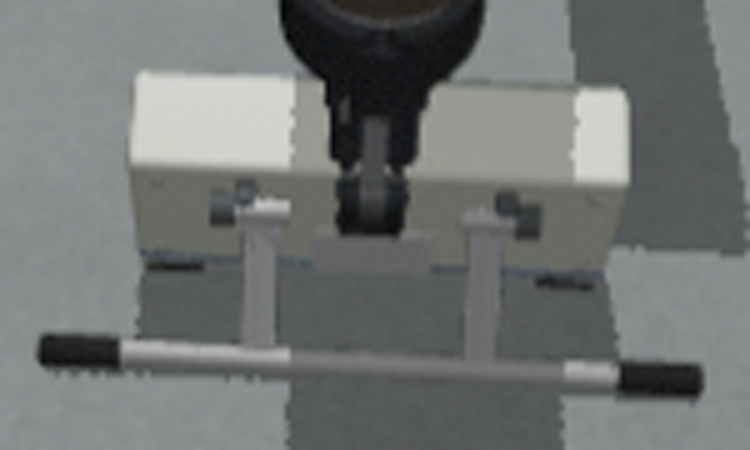

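View pics/w16.png

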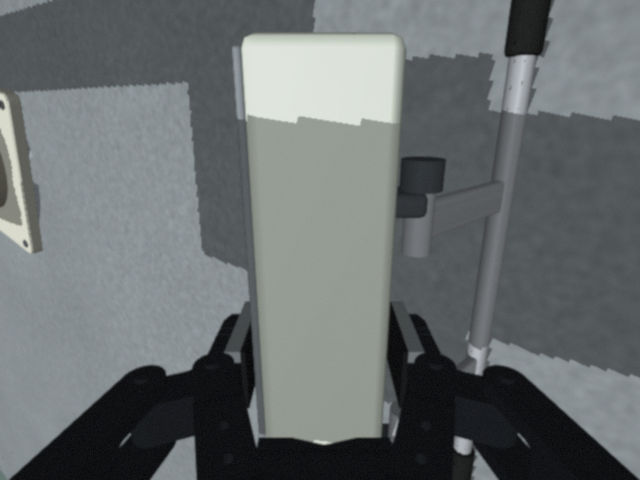

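```bash
python3 -m crank '{"dr":[[0,0,0],[0,0,0],[0,0,0],[0,0,0],[0,0,0],[0,0,0]],"travel":[[0,0,0],[0,0,-0.01],[0,0,-0.03],[0,0,-0.06],[0,0,-0.1],[0,0,-0.1]],"hand":[0.07,0.07,0.07,0.07,0.07,0.07]}'
python3 -c "
from h import *
lean(3); shot('scene','s17.png',(290,200,440,290),5); shot('side','d17.png',(200,140,360,300),4); shot('scene','s17f.png')"
```

```text
clock: 34.28
eef_pos: [0.5872, 0.1033, 0.157]
tool_rot: [0.602, 0.75, -0.214, -0.172]
ft_force: [-0.3, 0.9, -0.2]
grip_width: 0.0698
t 34.42 F world [-0.07  0.45 -0.75] sd [0.27 0.3  0.46] F tool [0.46 0.42 0.62] tcp [0.585  0.1029 0.1543] disp [ 0.1074 -0.0501 -0.1115]
lean 0.5661798106018867 yaw 0.21788166269071987 grip 0.07015800708219855 pivot [0.5661 0.0987 0.0836] torque [ 0.12 -0.57  0.02]
```

View pics/s17.png

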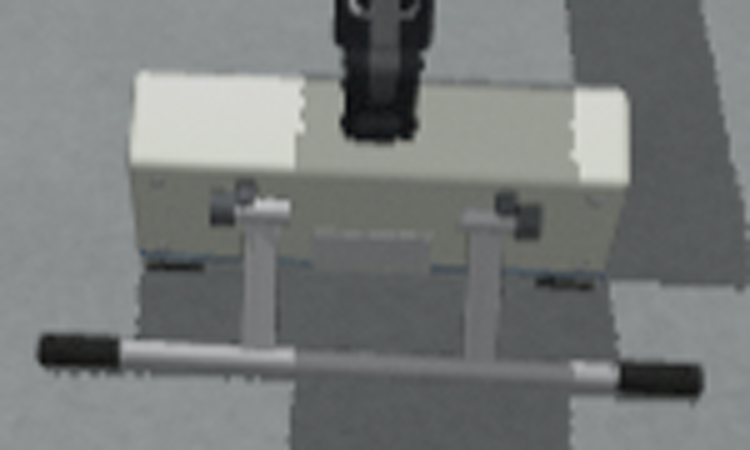

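View pics/d17.png

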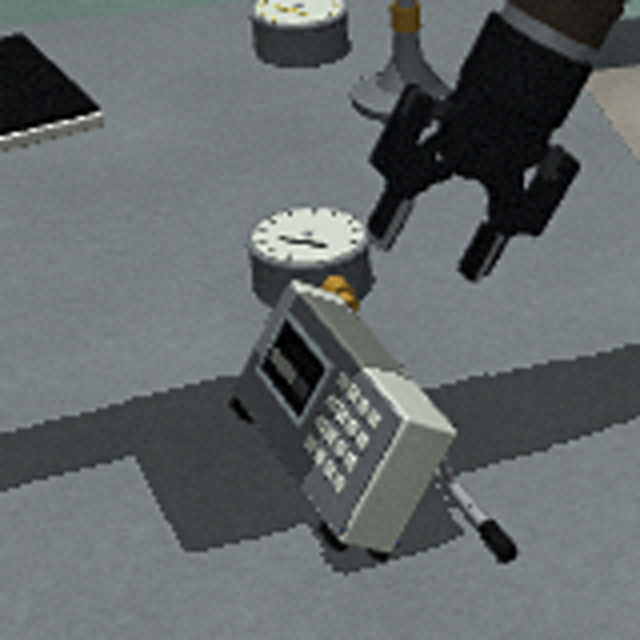

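```bash
python3 -c "
from h import *
job.job_done(); st()"
```

```text
the job is handed in; nothing more can be done
the job is handed in; nothing more can be done
```

The indicator is leaned back and resting on its leg. The job was handed in at about 34.4 s with the gripper clear of everything.

- **Leg:** I pushed the -y sleeve along the bar's arc with the lower finger pad. It swung freely at about 2 N and entered the catch at about 0.775 rad. It then held a 3.5 N plateau until a sharp rise at the stop. I backed off at about 5.7 N along the push, or about 6.0 N in total, which is under the 7 N limit. The camera put the leg at about 0.84 rad, and in the scene picture the case had not moved from its place.
- **Distance check:** the pad travelled about 4.4 to 5 mm from the catch to the stop, against the nominal 4 mm. I put the extra down to give in the soft feet and the arm. I had no direct reading of the leg joint, so "home" rests on the rise in force and the camera angle.
- **Lean:** I gripped the top edge and turned the case about its rear feet. The bar began to bear at about 0.56 rad. On release the lean was about 0.565 rad, against 0.57 rad worked out from the leg angle.
- **Last pictures:** the case did not move when released, and the force was near zero. It stands on its rear feet and both sleeves. The robot never went near the gauge, spanner or adapter, though I did not measure their positions again at the end.
- **Yaw:** two readings of the indicator's yaw disagreed slightly, 0.199 rad from the first fit and 0.218 rad from the wrist camera. I used 0.218 rad for the grip.

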